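# Hang the tool caddy on its two studs and lock it

## Task

Hang the blue tool caddy, with its forceps and marker still in it, on the carrier plate of the white bench panel: pass both keyholes over the two stud heads, then slide it down gently until it is fully home on both studs, flat against the carrier plate, and the spring plunger between the studs has clicked into its hole. Do not ram it against the panel, do not disturb the wash bottle or the glass jar, and let go.

Things in the scene. Friction and masses are not known exactly. Their poses are not given: they have to be found in the camera images.
- caddy_bar (a point): Centre of the black carrying bar of the loose blue tool caddy (0.3 to 0.5 kg in all): grasp here. Bar along the caddy's y, 14 mm thick in x, 16 mm high, 140 mm long; +x points to the back plate, z up. The caddy's underside is 108 mm below this point; tray 92 x 150 mm, walls 34 mm high; plate's flat rear face at x +46 mm, plate 4 mm thick, so 35 mm is free between bar and plate.
- keyhole_left (a point): Centre of the round part (21 mm wide) of the caddy's keyhole at y +44, in the plate's rear face: x +46, z -44 mm from caddy_bar, same axes. Above it a slot 11 mm wide runs up to its closed end 20 mm above this centre. The stud head goes through the round part; then the caddy slides 16 mm down until the slot's end rests on the stud's neck: fully home.
- keyhole_right (a point): The same for the keyhole at y -44 mm. Midway between the two, 16 mm higher (y 0, z -28 mm from caddy_bar), the plate has an 11 mm square hole for the spring plunger.
- panel: White perforated bench panel, fixed, 290 mm wide, 190 mm high, with a foot 8 mm high that projects 27 mm in front. Origin on the work surface, at the front face of the sheet, middle of its width; x points into the panel, y along it, z up. An aluminium carrier plate 232 x 96 mm is clamped on it by two black knobs at y -100 and +100 mm (18 mm wide, 9 mm proud); its front face is at x -12 mm.
- stud_left_mean (a point): MEAN place of the stud at y +44 mm of the panel: the point where its axis meets the carrier's front face (panel's axes) if it were clamped at 158 mm. The carrier was clamped by hand and its real height is not reported: both studs lie up to 10 mm higher or lower. Find it by touch, e.g. rest the caddy's underside on the heads, its rear face 2 to 5 mm from the carrier, or by eye.
- plunger (a joint): Spring plunger midway between the studs, level with them: 8 mm round nose 3.5 mm proud of the carrier; value = metres pressed in (4 N at first, 8 N when flat). Pressed in by 2 mm or more while the plate slides down, so the caddy sticks part-way: it takes a push of some 3 to 12 N besides its weight. Home, the nose springs out into the plate's hole, value under 0.0008.
- stud_right_mean (a point): The same for the stud at y -44 mm. The two steel studs are alike and level with each other: a neck 8 mm in diameter and 5.5 mm long stands out of the carrier's face towards -x, then a round head 18 mm in diameter, 4 mm thick with a bevelled rim, so its end is 9.5 mm in front of that face. The 4 mm plate has 1.5 mm of play behind the heads.
- forceps: Steel forceps 116 mm long, loose in the rear compartment of the caddy's tray; origin at its underside. It stays in the tray.
- blue_marker: Marker with blue cap, 131 mm long, loose in the front compartment of the caddy's tray; origin at its underside. It stays in the tray.
- wash_bottle: White wash bottle with blue cap, 66 mm wide, 173 mm high, loose bystander; origin at its underside.
- glass_jar: Clear glass jar, 68 mm diameter, 103 mm high, loose bystander; origin at its underside.

How it is judged:
On the way, in this order (a step that is already met when the one before it is completed fails the run):
1. the caddy is lifted off the work surface (height (world z) of caddy_bar above 0.14 m), for 0.2 s.
2. both stud heads are through the keyholes and the back plate presses the plunger in (value of joint plunger above 0.0012 m and x of each of keyhole_left, keyhole_right in the frame of panel above -0.0147 m and z of caddy_bar in the frame of panel above 0.175 m), for 0.1 s.
At the end, for the whole second after the job is handed in: The caddy hangs on both studs, back plate flat on the carrier plate (rear face at both keyholes within 2.2 mm of it), level within 0.045 rad, pushed down until the plunger has sprung back out into its hole (under 1 mm pressed in), forceps and marker still in the tray, everything at rest (value of joint plunger below 0.001 m and x of each of keyhole_right, keyhole_left in the frame of panel above -0.0142 m and y of caddy_bar in the frame of panel between -0.004 and 0.004 m and z of caddy_bar in the frame of panel between 0.172 and 0.2 m and angle between caddy_bar's own z axis and vertical below 0.045 rad and contact force between caddy and panel above 0.5 N and linear speed of caddy below 0.02 m/s and distance between each of forceps, blue_marker and caddy_bar below 0.125 m and z of each of forceps, blue_marker in the frame of caddy_bar below -0.075 m); the robot touches nothing.
It fails at once if the caddy is rammed or pressed against the panel, its carrier plate or studs with more than 40 N (contact force between caddy and panel above 40 N).
It fails at once if the wash bottle is shifted by more than 20 mm (distance of wash_bottle from where it was at the start of the episode above 0.02 m).
It fails at once if the glass jar is shifted by more than 20 mm (distance of glass_jar from where it was at the start of the episode above 0.02 m).
It also fails if it takes over 45 s, if anything falls off the work surface, if the arm or the gripper's body presses on something with over 40 N, if the wrist force passes 120 N, or if a joint passes its speed limit or range.

## Robot

A 6-joint arm with a two-finger parallel gripper is mounted at the origin on a cart in front of the work surface, level with it; the furniture and walls round the work are solid. World frame = base frame: x ahead of the robot, y to its left, z up, the work surface at z = 0. Lengths are in m, angles in rad, forces in N, time in s.
With the tool pointing down it reaches from about 0.375 to 0.975 m from the base axis. Payload 3.8 kg.
Tool frame: the origin (TCP) lies midway between the tips of the shut fingers; the grasp point (between the pads) lies 19 mm behind it; z points along the fingers, y is the direction in which the jaws open and shut (so a half turn about z gives the same grasp; the last joint's range is limited). The gripper opens to 88 mm and grips with 3 to 60 N. Pads are 18 mm wide; open, the fingers measure 123 mm over their backs; the gripper's body (75 mm by 187 mm) begins 45 mm behind the grasp point.
Start: joints at [-1.149, 0.264, 1.604, -0, 1.274, -0.037], TCP at [0.299, -0.605, 0.239] pointing down, gripper open.
Joint ranges: [-2.63, 2.63], [-0.94, 2.18], [0.31, 2.57], [-1.31, 4.45], [0, 2.66], [-2.55, 2.55]. Speed limits (rad/s): [2.57, 2.57, 3.14, 3.14, 3.14, 3.14].

## Interface

Orientations are given as a unit quaternion [x, y, z, w].
In Python, from workcell import ctrl, optics gives the robot as it stands.
- The arm moves only by the shell command python3 -m inch 'ROWS' [FORCE]. ROWS is JSON, a list of rows, each an object of numbers: "x", "y", "z": the shift along the tool's x, y, z in cm; "rx", "ry", "rz": the turn, a rotation vector about the tool's x, y, z in rad; "hand": the gripper's target within -1 to 1 (fully open at 1, half-way at 0, shut at -1). A call has exactly 5 rows; each row is the pose to reach, as a shift and turn from the pose commanded when the call began, along the tool's axes at that moment; what a row does not reach only later rows make up. A row lasts 1/8 s, in which the tool goes at most 62.5 mm and 10.7 degrees, less where a joint would pass 70% of its speed; a pose out of reach is approached as far as the arm can. A call with a gripper value outside its range is refused whole. The fingers move at their own pace and stop on an object; FORCE is the grip in N (left out, the last holds). Time passes only in rows, so rows that repeat a pose let the fingers close, or fill a call up. It gives the time, the measured TCP pose, the force and the opening at its end, in the units of the state.
- ctrl.observe(): the state, without advancing time (a new reading comes with each control period).
- optics.capture(name): name is "scene" or "top" or "wrist"; returns the picture (384x512x3 uint8, red, green, blue); there is no depth.
- optics.camera_model(name): a dict with "fov_y" (degrees; the focal length in pixels is half the picture's height over the tangent of half this angle, whatever the lens; pixels are square), "cx", "cy" (the principal point, pixels), "cam_to_world" (4x4, takes a point from camera to world coordinates); the wrist camera has in their place "tool_from_camera" (4x4, takes a point from camera to tool coordinates, whose origin is the TCP and whose axes are the flange's). Camera axes: x right, y down, z forward; pixel columns grow to the right and rows downward; lengths in m; the calibration is good to about 2 mm. A picture is of the moment at which its call begins: read the wrist's pose just before it. camera_model takes no time and is no camera call.
- ctrl.finish_job(): hands the job in, once; it reports no verdict.
The state is a dict: "time": time; "joint_pos": joint angles; "joint_velocities": joint speeds; "tau": joint torques, N m; "tool_pos": TCP position; "ee_rot": TCP orientation; "force": force on the tool from outside, world axes, zero at the start; "ft_torque": the same for the moment, N m; "gripper_width": opening from 0.0 (shut) to 1.0 (fully open).
Only numpy, scipy, OpenCV 4.12 (cv2) and the standard library are available. Lean on these libraries where they do the work, as an engineer would, in place of code of your own. Each camera call takes 0.05 s, during which the arm holds its last target.

## Working session

There is one attempt and no reset: what is moved stays moved. The work goes in short steps, Python scripts to look and compute and a shell command to move; the robot and the scene stay as the last step left them, time stands still between calls to the robot, and variables do not carry over. Pictures are saved under pics/ and viewed, and the job is handed in when it is done.

```bash
ls; mkdir -p pics; python3 - <<'E'
from workcell import ctrl, optics
import cv2, numpy as np
np.set_printoptions(precision=4,suppress=True)
for n in ["scene","top","wrist"]:
    s=ctrl.observe()
    im=optics.capture(n); cv2.imwrite(f"pics/{n}0.png",im[:,:,::-1])
    m=optics.camera_model(n)
    print(n,{k:(np.array(v).round(4).tolist()) for k,v in m.items() if k!='name'})
print(ctrl.observe())
E
```

```text
pics
scene {'fov_y': 49.6974, 'cx': 258.9793, 'cy': 190.4906, 'cam_to_world': [[-0.54, -0.6183, 0.5711, -0.1786], [-0.8416, 0.3889, -0.3748, 0.4763], [0.0096, -0.683, -0.7304, 1.0458], [0.0, 0.0, 0.0, 1.0]]}
top {'fov_y': 43.8872, 'cx': 250.7266, 'cy': 189.2345, 'cam_to_world': [[0.0102, -0.987, 0.1604, 0.2829], [-0.9999, -0.0116, -0.0079, -0.0076], [0.0096, -0.1603, -0.987, 1.7079], [0.0, 0.0, 0.0, 1.0]]}
wrist {'fov_y': 68.952, 'cx': 260.7715, 'cy': 190.1106, 'tool_from_camera': [[0.0005, -0.9555, -0.2949, 0.0762], [1.0, 0.0005, 0.0001, -0.0001], [0.0, -0.2949, 0.9555, -0.1454], [0.0, 0.0, 0.0, 1.0]]}
{'time': 0.15, 'joint_pos': array([-1.1489,  0.2646,  1.6051,  0.    ,  1.2737, -0.0369]), 'joint_velocities': array([-0.0005, -0.003 , -0.0042,  0.0022, -0.0002, -0.0002]), 'tau': array([  0.0007, -50.2846, -35.747 ,   0.0729,   0.025 ,  -0.0001]), 'tool_pos': array([ 0.2987, -0.6047,  0.2377]), 'ee_rot': array([ 0.9738,  0.2274, -0.0002, -0.0009]), 'force': array([ 0.2607, -0.0954,  0.2986]), 'ft_torque': array([-0.0102, -0.0389, -0.0377]), 'gripper_width': 1.0012989578110727}
```

View pics/scene0.png

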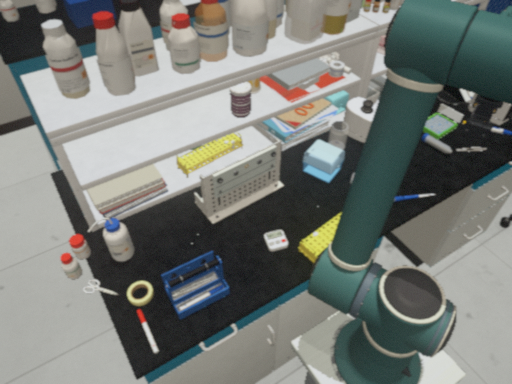

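View pics/top0.png

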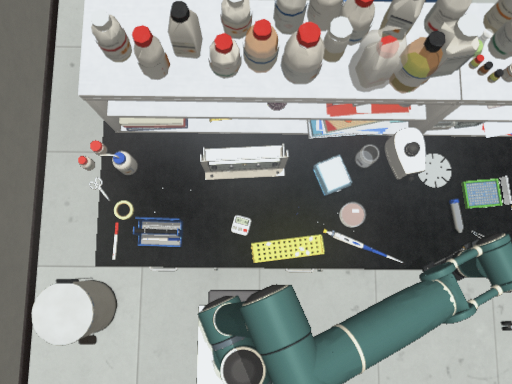

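View pics/wrist0.png

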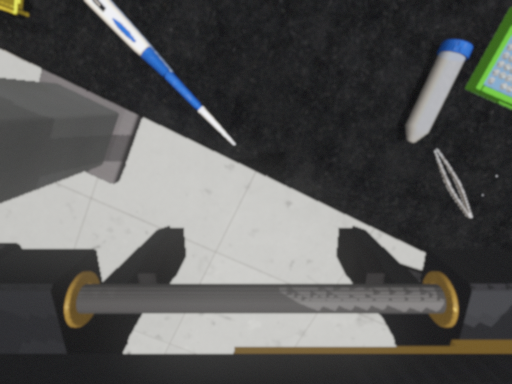

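The scene view shows the caddy at about (195,285) and the panel at about (240,180). In the top view the caddy is at (159,233) and the panel at (244,160). I'll zoom in on both.

```bash
python3 - <<'E'
import cv2
a=cv2.imread('pics/scene0.png');b=cv2.imread('pics/top0.png')
cv2.imwrite('pics/c1.png',cv2.resize(a[240:330,150:250],None,fx=6,fy=6,interpolation=2))
cv2.imwrite('pics/c2.png',cv2.resize(a[130:225,185:295],None,fx=6,fy=6,interpolation=2))
cv2.imwrite('pics/c3.png',cv2.resize(b[130:260,90:300],None,fx=3.8,fy=3.8,interpolation=2))
E
```

```text
(no output)
```

View pics/c1.png

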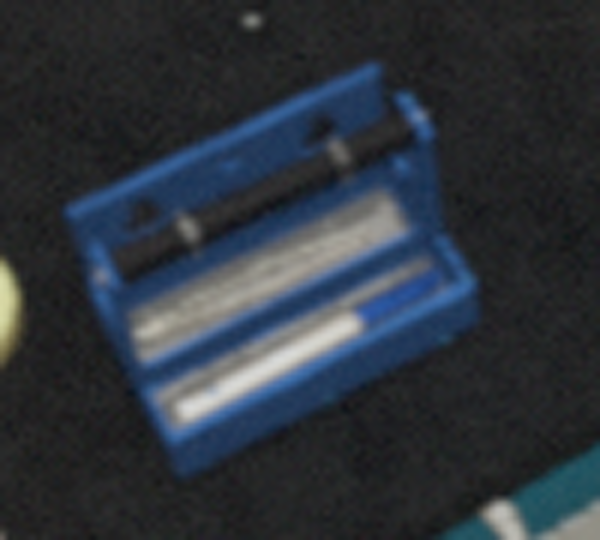

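View pics/c2.png

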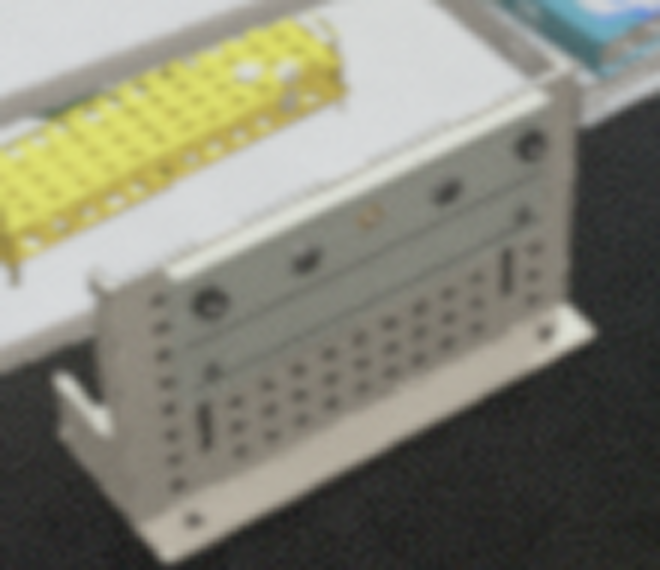

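View pics/c3.png

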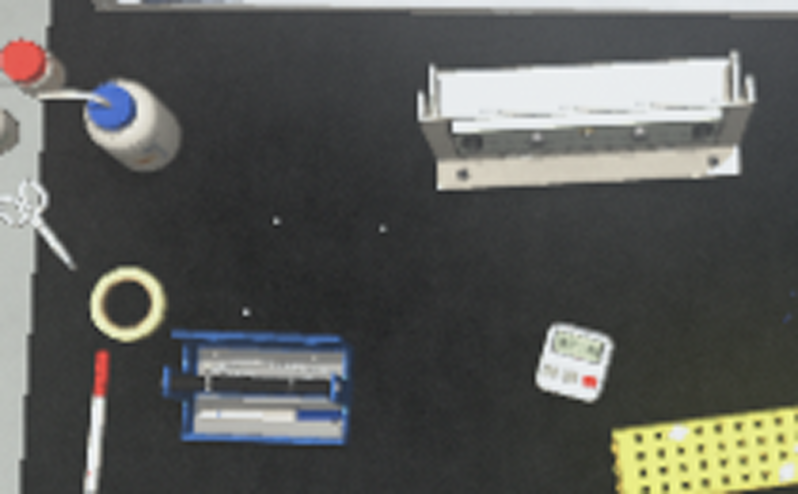

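```bash
cat > h.py <<'E'
import numpy as np, cv2
from workcell import ctrl, optics
from scipy.spatial.transform import Rotation as R
np.set_printoptions(precision=4,suppress=True)
def model(n,st=None):
    m=optics.camera_model(n); f=192/np.tan(np.radians(m['fov_y']/2))
    if n=='wrist':
        T=np.eye(4);T[:3,:3]=R.from_quat(st['ee_rot']).as_matrix();T[:3,3]=st['tool_pos']
        T=T@np.array(m['tool_from_camera'])
    else: T=np.array(m['cam_to_world'])
    return f,m['cx'],m['cy'],T
def ray(M,u,v):
    f,cx,cy,T=M; d=T[:3,:3]@np.array([(u-cx)/f,(v-cy)/f,1]); return T[:3,3],d/np.linalg.norm(d)
def onz(M,u,v,z):
    o,d=ray(M,u,v); return o+d*(z-o[2])/d[2]
def proj(M,p):
    f,cx,cy,T=M; q=T[:3,:3].T@(np.asarray(p)-T[:3,3]); return f*q[0]/q[2]+cx,f*q[1]/q[2]+cy
def tri(rays):
    A=np.zeros((3,3));b=np.zeros(3)
    for o,d in rays:
        P=np.eye(3)-np.outer(d,d);A+=P;b+=P@o
    p=np.linalg.solve(A,b); return p,[np.linalg.norm(np.cross(d,p-o)) for o,d in rays]
E
python3 - <<'E'
from h import *
S=model('scene');T=model('top')
s=lambda u,v,x0,y0,k:((u+.5)/k+x0-.5,(v+.5)/k+y0-.5)
# bar ends
for uv in [(100,275),(262,195),(425,122)]: print('bar S',onz(S,*s(*uv,150,240,6),.108))
for uv in [(168,382),(345,385),(257,384)]: print('bar T',onz(T,*s(*uv,90,130,3.8),.108))
# foot corners z .008
for uv in [(165,562),(595,332)]: print('foot S',onz(S,*s(*uv,185,130,6),.008))
for uv in [(438,189),(740,174)]: print('foot T',onz(T,*s(*uv,90,130,3.8),.008))
# studs heads
for uvS,uvT in [((303,262),(537,136)),((445,192),(640,133)),((372,216),(588,130))]:
    print('stud',tri([ray(S,*s(*uvS,185,130,6)),ray(T,*s(*uvT,90,130,3.8))]))
st=ctrl.observe();print(R.from_quat(st['ee_rot']).as_matrix())
E
```

```text
bar S [0.402  0.3734 0.108 ]
bar S [0.4006 0.2978 0.108 ]
bar S [0.3956 0.2196 0.108 ]
bar T [0.3995 0.3694 0.108 ]
bar T [0.3986 0.2136 0.108 ]
bar T [0.3986 0.2911 0.108 ]
foot S [0.5922 0.1474 0.008 ]
foot S [ 0.6094 -0.1435  0.008 ]
foot T [0.5934 0.1452 0.008 ]
foot T [ 0.6114 -0.1429  0.008 ]
stud (array([0.6128, 0.0457, 0.1612]), [np.float64(0.0009354152142616307), np.float64(0.0009354152142617936)])
stud (array([ 0.617 , -0.0434,  0.1619]), [np.float64(5.5572812002271346e-05), np.float64(5.5572812002300376e-05)])
stud (array([0.6175, 0.0014, 0.1671]), [np.float64(0.000698458239158955), np.float64(0.0006984582391590742)])
[[ 0.8966  0.4428 -0.0007]
 [ 0.4428 -0.8966  0.0016]
 [ 0.0001 -0.0017 -1.    ]]
```

```bash
cat >> h.py <<'E'
def to(p,ang=None,st=None):
    """shift (cm, tool axes) and rz to reach TCP p with tool x at world yaw ang, pointing down"""
    st=st or ctrl.observe(); Rm=R.from_quat(st['ee_rot']).as_matrix()
    d=Rm.T@(np.asarray(p)-st['tool_pos'])*100
    out={'d':d.round(2)}
    if ang is not None:
        Rt=np.array([[np.cos(ang),np.sin(ang),0],[np.sin(ang),-np.cos(ang),0],[0,0,-1]])
        out['rot']=R.from_matrix(Rm.T@Rt).as_rotvec().round(4)
    return out
E
python3 -c "
from h import *
print(to([.50,-.3,.33],1.57)); print(to([.50,0,.33],1.57))"
```

```text
{'d': array([ 31.54, -18.42,  -9.2 ]), 'rot': array([-0.0015, -0.001 , -1.1112])}
{'d': array([ 44.83, -45.32,  -9.15]), 'rot': array([-0.0015, -0.001 , -1.1112])}
```

```bash
python3 -m inch '[{"x":4.5,"y":-2.5,"z":-2,"rz":-0.17},{"x":9.5,"y":-5.5,"z":-4,"rz":-0.34},{"x":14.5,"y":-8.5,"z":-6,"rz":-0.51},{"x":19.5,"y":-11.5,"z":-7.5,"rz":-0.68},{"x":24.5,"y":-14.5,"z":-9,"rz":-0.85}]'; python3 -c "
from h import *
print(to([.50,0,.33],1.57));print(to([.40,.24,.30],1.57))"
```

```text
{'d': array([ 44.83, -45.32,  -9.15]), 'rot': array([-0.0015, -0.001 , -1.1112])}
{'d': array([ 46.49, -71.26,  -6.11]), 'rot': array([-0.0015, -0.001 , -1.1112])}invalid input
```

```bash
python3 -m inch '[{"x":4.5,"y":-2.5,"z":-2,"rx":0,"ry":0,"rz":-0.17,"hand":1},{"x":9.5,"y":-5.5,"z":-4,"rx":0,"ry":0,"rz":-0.34,"hand":1},{"x":14.5,"y":-8.5,"z":-6,"rx":0,"ry":0,"rz":-0.51,"hand":1},{"x":19.5,"y":-11.5,"z":-7.5,"rx":0,"ry":0,"rz":-0.68,"hand":1},{"x":24.5,"y":-14.5,"z":-9,"rx":0,"ry":0,"rz":-0.85,"hand":1}]'; python3 -c "
from h import *
print(to([.50,0,.33],1.57));print(to([.40,.24,.30],1.57))"
```

```text
time: 0.78
tool_pos: [0.455, -0.3649, 0.329]
ee_rot: [0.792, 0.611, 0.0, 0.0]
force: [0.3, 0.1, 0.4]
gripper_width: 0.999
{'d': array([36.44, -4.92, -0.09]), 'rot': array([ 0.0001, -0.0001, -0.2559])}
{'d': array([ 57.11, -20.68,   2.91]), 'rot': array([ 0.0001, -0.0001, -0.2559])}
```

```bash
python3 -m inch '[{"x":6,"y":-0.8,"z":0,"rx":0,"ry":0,"rz":-0.1,"hand":1},{"x":12,"y":-1.6,"z":0,"rx":0,"ry":0,"rz":-0.2,"hand":1},{"x":18,"y":-2.4,"z":0,"rx":0,"ry":0,"rz":-0.256,"hand":1},{"x":24,"y":-3.2,"z":0,"rx":0,"ry":0,"rz":-0.256,"hand":1},{"x":30,"y":-4,"z":0,"rx":0,"ry":0,"rz":-0.256,"hand":1}]'; python3 -c "
from h import *
print(to([.40,.24,.30],1.57));print(to([.40,.20,.30],1.57))"
```

```text
time: 1.4
tool_pos: [0.4932, -0.0646, 0.3286]
ee_rot: [0.709, 0.705, 0.0, 0.0]
force: [0.7, -1.1, -0.2]
gripper_width: 0.999
{'d': array([30.41, -9.51,  2.86]), 'rot': array([ 0.0002, -0.    , -0.0055])}
{'d': array([26.41, -9.49,  2.86]), 'rot': array([ 0.0002, -0.    , -0.0055])}
```

```bash
cat > snap.py <<'E'
import sys,pickle
from h import *
n,name=sys.argv[1:3]
st=ctrl.observe(); im=optics.capture(n)
pickle.dump(st,open(f'pics/{name}.pkl','wb'))
cv2.imwrite(f'pics/{name}.png',im[:,:,::-1])
print(st['time'],st['tool_pos'])
E
python3 snap.py wrist w1
python3 -m inch '[{"x":6,"y":-2,"z":0,"rx":0,"ry":0,"rz":0,"hand":0},{"x":12,"y":-3.9,"z":0.5,"rx":0,"ry":0,"rz":0,"hand":-0.23},{"x":18,"y":-5.8,"z":1,"rx":0,"ry":0,"rz":0,"hand":-0.23},{"x":24,"y":-7.6,"z":1.5,"rx":0,"ry":0,"rz":0,"hand":-0.23},{"x":30,"y":-9.5,"z":2,"rx":0,"ry":0,"rz":0,"hand":-0.23}]' 20
python3 snap.py wrist w2
```

```text
1.4 [ 0.4932 -0.0646  0.3286]
time: 2.08
tool_pos: [0.4003, 0.2327, 0.3088]
ee_rot: [0.709, 0.705, 0.0, 0.0]
force: [1.5, -0.0, 0.7]
gripper_width: 0.457
2.075 [0.4003 0.2327 0.3088]
```

View pics/w1.png

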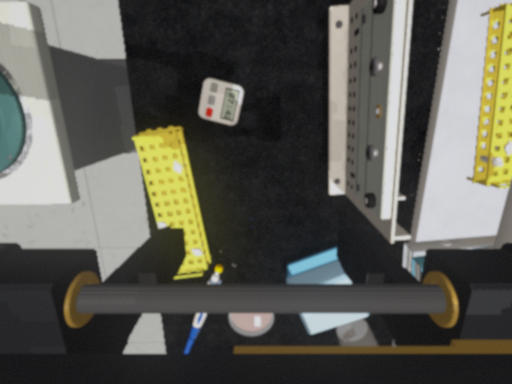

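View pics/w2.png

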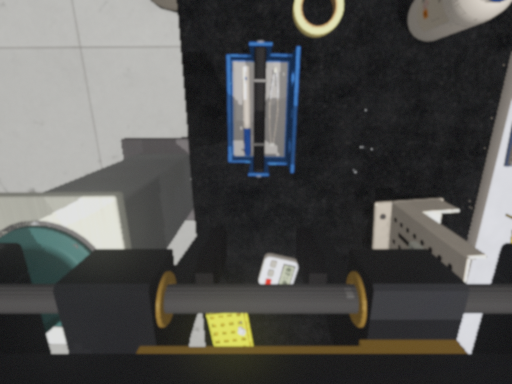

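In w2 the bar runs from about (261,43) to (259,175). In w1 the stud heads are near (377,67) and (373,153). I'll zoom in to measure them.

```bash
python3 - <<'E'
import cv2
a=cv2.imread('pics/w2.png');b=cv2.imread('pics/w1.png')
cv2.imwrite('pics/c4.png',cv2.resize(a[30:185,205:325],None,fx=3.8,fy=3.8,interpolation=2))
cv2.imwrite('pics/c5.png',cv2.resize(b[0:210,310:430],None,fx=2.8,fy=2.8,interpolation=2))
E
```

```text
(no output)
```

View pics/c4.png

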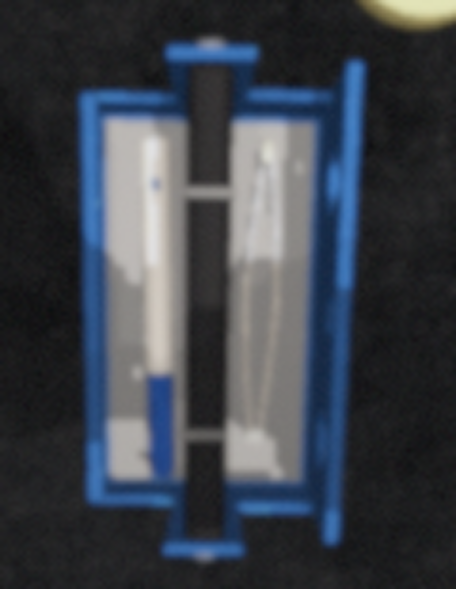

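View pics/c5.png

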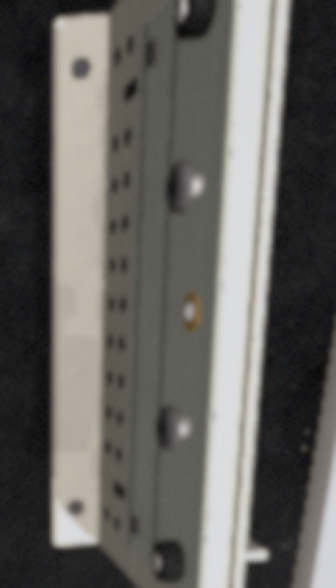

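```bash
python3 - <<'E'
from h import *
import pickle
w1=model('wrist',pickle.load(open('pics/w1.pkl','rb')));w2=model('wrist',pickle.load(open('pics/w2.pkl','rb')))
S=model('scene');T=model('top')
s=lambda u,v,x0,y0,k:((u+.5)/k+x0-.5,(v+.5)/k+y0-.5)
a=onz(w2,*s(211,66,205,30,3.8),.116);b=onz(w2,*s(204.5,537,205,30,3.8),.116)
print('bar',a,b,(a+b)/2,np.linalg.norm(a-b),'yaw',np.arctan2(-(a-b)[0],(a-b)[1]))
for z in (.10,.11,.12):
  p=[onz(w2,*s(u,v,205,30,3.8),z) for u,v in[(356,60),(331,545)]]; d=p[0]-p[1]; print('plate',z,p,np.linalg.norm(d),np.arctan2(-d[0],d[1]))
p=[onz(w1,*s(u,v,310,0,2.8),.008) for u,v in[(54,16),(54,547)]]; d=p[0]-p[1]; print('foot',p,np.linalg.norm(d),np.arctan2(-d[0],d[1]))
for uvS,uvT,uvW in [((303,262),(537,136),(183,187)),((445,192),(640,133),(172,428)),((370,216),(588,130),(190,312))]:
    r=[ray(S,*s(*uvS,185,130,6)),ray(T,*s(*uvT,90,130,3.8)),ray(w1,*s(*uvW,310,0,2.8))]
    print('stud',tri(r),tri([r[0],r[2]]))
E
```

```text
bar [0.4004 0.3684 0.116 ] [0.3974 0.2295 0.116 ] [0.3989 0.299  0.116 ] 0.13886353517897654 yaw -0.02156538837532784
plate 0.1 [array([0.444 , 0.3726, 0.1   ]), array([0.4405, 0.2227, 0.1   ])] 0.14988589669657992 -0.023190751782825016
plate 0.11 [array([0.4428, 0.3708, 0.11  ]), array([0.4394, 0.2252, 0.11  ])] 0.145653802683125 -0.023190751782824915
plate 0.12 [array([0.4415, 0.369 , 0.12  ]), array([0.4383, 0.2276, 0.12  ])] 0.14142170866967005 -0.02319075178282481
foot [array([0.5932, 0.1474, 0.008 ]), array([ 0.6123, -0.1418,  0.008 ])] 0.2898395013412953 0.06601453317293422
stud (array([0.6117, 0.0465, 0.1626]), [np.float64(0.0011620927995491148), np.float64(0.0013773019537633019), np.float64(0.0012868528593183047)]) (array([0.6097, 0.047 , 0.1646]), [np.float64(0.0006389194246277356), np.float64(0.0006389194246278305)])
stud (array([ 0.6168, -0.0426,  0.1622]), [np.float64(0.0006934830252242264), np.float64(0.0007758454339272191), np.float64(0.0014161209356405233)]) (array([ 0.6155, -0.0415,  0.1642]), [np.float64(0.0008886055430729006), np.float64(0.0008886055430730297)])
stud (array([0.6172, 0.0026, 0.1676]), [np.float64(0.0004927250756273253), np.float64(0.0008781961715290492), np.float64(0.0011567276298136552)]) (array([0.6156, 0.0034, 0.1697]), [np.float64(0.00038934884628205303), np.float64(0.00038934884628221745)])
```

```bash
python3 -c "
from h import *
print(to([.399,.299,.150],1.548));print(to([.399,.299,.089],1.548))"
```

```text
{'d': array([ 5.89,  0.24, 15.83]), 'rot': array([-0.0034, -0.0056,  0.0219])}
{'d': array([ 5.86,  0.26, 21.93]), 'rot': array([-0.0034, -0.0056,  0.0219])}
```

```bash
python3 -m inch '[{"x":2,"y":0,"z":5,"rx":0,"ry":0,"rz":0.022,"hand":-0.23},{"x":4,"y":0,"z":10,"rx":0,"ry":0,"rz":0.022,"hand":-0.23},{"x":5.9,"y":0,"z":15,"rx":0,"ry":0,"rz":0.022,"hand":-0.23},{"x":5.9,"y":0,"z":15.8,"rx":0,"ry":0,"rz":0.022,"hand":-0.23},{"x":5.9,"y":0,"z":15.8,"rx":0,"ry":0,"rz":0.022,"hand":-0.23}]'
python3 snap.py wrist w3;python3 -c "
from h import *
print(to([.399,.299,.089],1.548))"
```

```text
time: 2.75
tool_pos: [0.4016, 0.2896, 0.1512]
ee_rot: [0.717, 0.697, -0.0, 0.0]
force: [-0.1, 0.9, -0.5]
gripper_width: 0.382
2.75 [0.4016 0.2896 0.1512]
{'d': array([ 0.88, -0.39,  6.35]), 'rot': array([ 0.0016, -0.0008, -0.0056])}
```

View pics/w3.png

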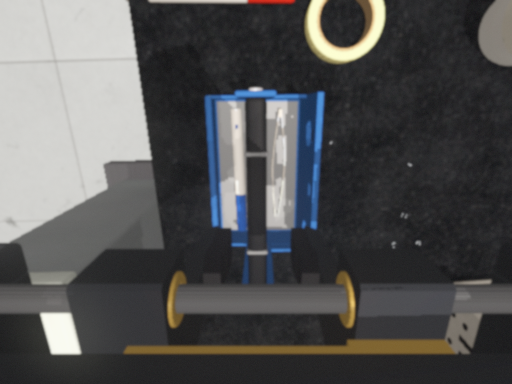

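The bar at column 257 sits between the fingers, whose centre is at about 261. I need a small shift of −4 mm in tool y and 9 mm in x, then I can descend.

```bash
python3 -m inch '[{"x":0.9,"y":-0.35,"z":0.5,"rx":0,"ry":0,"rz":-0.005,"hand":-0.23},{"x":0.9,"y":-0.35,"z":2.5,"rx":0,"ry":0,"rz":-0.005,"hand":-0.23},{"x":0.9,"y":-0.35,"z":4.5,"rx":0,"ry":0,"rz":-0.005,"hand":-0.23},{"x":0.9,"y":-0.35,"z":6.3,"rx":0,"ry":0,"rz":-0.005,"hand":-0.23},{"x":0.9,"y":-0.35,"z":6.3,"rx":0,"ry":0,"rz":-0.005,"hand":-0.23}]'
python3 -m inch '[{"x":0,"y":0,"z":0,"rx":0,"ry":0,"rz":0,"hand":-0.4},{"x":0,"y":0,"z":0,"rx":0,"ry":0,"rz":0,"hand":-0.6},{"x":0,"y":0,"z":0,"rx":0,"ry":0,"rz":0,"hand":-1},{"x":0,"y":0,"z":0,"rx":0,"ry":0,"rz":0,"hand":-1},{"x":0,"y":0,"z":0,"rx":0,"ry":0,"rz":0,"hand":-1}]' 40
python3 snap.py wrist w4;python3 -c "
from h import *
print(to([.399,.299,.089],1.548))"
```

```text
time: 3.42
tool_pos: [0.3975, 0.2988, 0.0871]
ee_rot: [0.715, 0.699, -0.001, -0.0]
force: [1.0, 0.1, -0.5]
gripper_width: 0.386
time: 4.05
tool_pos: [0.3988, 0.2997, 0.0888]
ee_rot: [0.715, 0.699, 0.001, 0.0]
force: [-0.4, 0.5, 6.4]
gripper_width: 0.151
4.05 [0.3988 0.2997 0.0888]
{'d': array([-0.07,  0.02, -0.02]), 'rot': array([ 0.0012, -0.0009, -0.0002])}
```

View pics/w4.png

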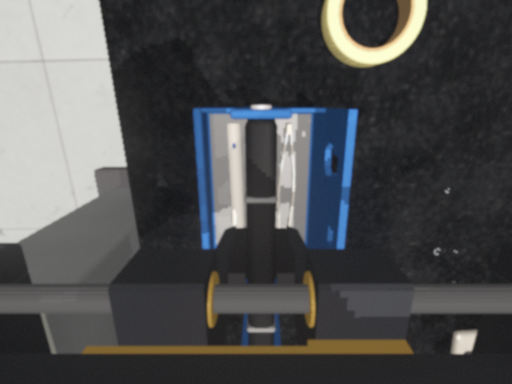

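The grip reads 13.3 mm wide on the 14 mm bar, so it has the bar. Next I lift, and the plate stays clear as it goes up.

```bash
python3 -m inch '[{"x":0,"y":0,"z":-1,"rx":0,"ry":0,"rz":0,"hand":-1},{"x":0,"y":0,"z":-4,"rx":0,"ry":0,"rz":0,"hand":-1},{"x":0,"y":0,"z":-8,"rx":0,"ry":0,"rz":-0.03,"hand":-1},{"x":0,"y":0,"z":-12,"rx":0,"ry":0,"rz":-0.06,"hand":-1},{"x":-2,"y":0,"z":-15,"rx":0,"ry":0,"rz":-0.085,"hand":-1}]'
python3 -c "
from h import *
print(to([.511,-.004,.245],1.634)); print(ctrl.observe()['force'])"
```

```text
time: 4.72
tool_pos: [0.3976, 0.2796, 0.2392]
ee_rot: [0.684, 0.729, 0.0, -0.0]
force: [0.9, -0.6, -3.5]
gripper_width: 0.152
{'d': array([-29.03,   9.5 ,  -0.59]), 'rot': array([ 0.0001, -0.0004,  0.0011])}
[ 0.9193 -0.6101 -3.4694]
```

```bash
python3 -m inch '[{"x":-2,"y":0.6,"z":0,"rx":0,"ry":0,"rz":0,"hand":-1},{"x":-5.5,"y":1.7,"z":0,"rx":0,"ry":0,"rz":0,"hand":-1},{"x":-9.5,"y":3,"z":0,"rx":0,"ry":0,"rz":0,"hand":-1},{"x":-13.5,"y":4.4,"z":0,"rx":0,"ry":0,"rz":0,"hand":-1},{"x":-17.5,"y":5.7,"z":0,"rx":0,"ry":0,"rz":0,"hand":-1}]'
python3 -m inch '[{"x":-4,"y":1.3,"z":0,"rx":0,"ry":0,"rz":0,"hand":-1},{"x":-7.5,"y":2.5,"z":0,"rx":0,"ry":0,"rz":0,"hand":-1},{"x":-10.2,"y":3.4,"z":0,"rx":0,"ry":0,"rz":0,"hand":-1},{"x":-11.5,"y":3.8,"z":0,"rx":0,"ry":0,"rz":0,"hand":-1},{"x":-11.5,"y":3.8,"z":0,"rx":0,"ry":0,"rz":0,"hand":-1}]'
python3 -c "
from h import *
print(to([.511,-.004,.245],1.634)); print(ctrl.observe()['force'])"; python3 snap.py wrist w5;python3 snap.py scene s5
```

```text
time: 5.35
tool_pos: [0.4648, 0.1067, 0.2371]
ee_rot: [0.685, 0.729, -0.001, -0.001]
force: [-0.2, -0.1, -3.4]
gripper_width: 0.153
time: 5.98
tool_pos: [0.5101, -0.0045, 0.2373]
ee_rot: [0.685, 0.728, -0.0, -0.001]
force: [0.2, 0.8, -3.4]
gripper_width: 0.151
{'d': array([ 0.05,  0.1 , -0.77]), 'rot': array([-0.0016, -0.0007, -0.0027])}
[ 0.1576  0.8056 -3.3591]
5.975 [ 0.5101 -0.0045  0.2373]
6.025 [ 0.5099 -0.0039  0.2374]
```

View pics/w5.png

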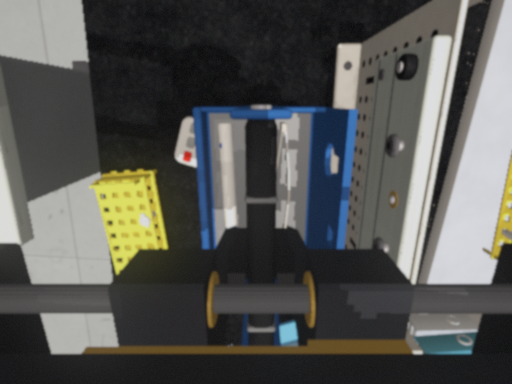

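View pics/s5.png

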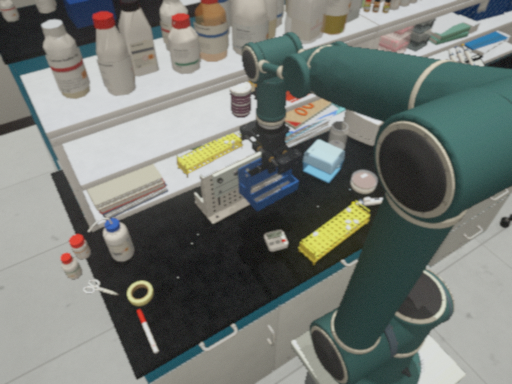

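w5 shows the left stud at (395,145), the plunger at (392,200), the right stud at (381,243) and the left keyhole at (332,160). I'll zoom in for precise numbers.

```bash
python3 - <<'E'
import cv2
a=cv2.imread('pics/w5.png')
cv2.imwrite('pics/c6.png',cv2.resize(a[95:255,300:440],None,fx=3.7,fy=3.7,interpolation=2))
cv2.imwrite('pics/c7.png',cv2.resize(a[0:130,310:480],None,fx=4.6,fy=4.6,interpolation=2))
E
```

```text
(no output)
```

View pics/c6.png

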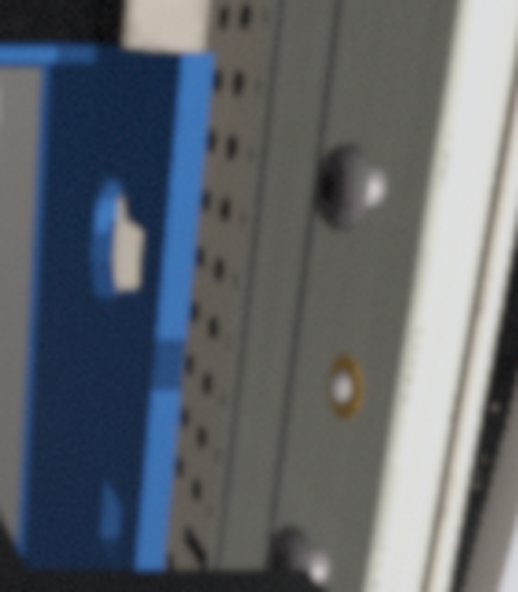

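View pics/c7.png

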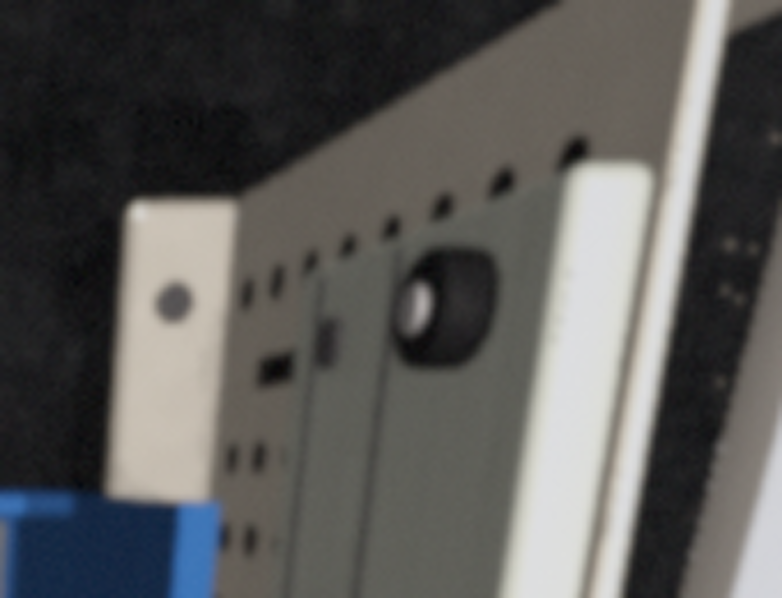

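```bash
python3 - <<'E'
from h import *
m=optics.camera_model('wrist');f=192/np.tan(np.radians(m['fov_y']/2));C=(f,m['cx'],m['cy'],np.array(m['tool_from_camera']))
s=lambda u,v,x0=300,y0=95,k=3.7:((u+.5)/k+x0-.5,(v+.5)/k+y0-.5)
def ony(u,v,y):
    o,d=ray(C,*s(u,v)); p=o+d*(y-o[1])/d[1]; return np.array([p[1],p[0],-p[2]-.019])*1000  # caddy axes mm
for n,uv,y in [('corner front',(181,57),.042),('corner rear',(214,53),.046),('edge low front',(135,570),.042),('edge low rear',(163,570),.046),
  ('hole left(low z) front',(93,245),.042),('hole y+ front',(112,180),.042),('hole y+',(120,195),.042),('hole y- front',(108,297),.042),('slot right',(146,235),.042),('slot right bot',(140,290),.042)]:
    print(n,ony(*uv,y))
print('predictions px (c6)')
for n,p in [('kl c front',(42,44,-44)),('kl low',(42,44,-54.5)),('kl y+',(42,54.5,-44)),('kl y-',(42,33.5,-44)),('slot end',(42,44,-24)),('kl rear c',(46,44,-44)),('kr c',(42,-44,-44))]:
    u,v=proj(C,np.array([p[1],p[0],-p[2]-19])/1000); print(n,(u-300)*3.7,(v-95)*3.7)
E
```

```text
corner front [ 42.      73.5209 -13.0915]
corner rear [ 46.      74.0324 -12.4099]
edge low front [ 42.      -0.9042 -13.1354]
edge low rear [ 46.      -0.5277 -12.4594]
hole left(low z) front [ 42.      40.5342 -55.0041]
hole y+ front [ 42.      53.4121 -44.709 ]
hole y+ [ 42.      51.8221 -38.8103]
hole y- front [ 42.      34.368  -41.6205]
slot right [ 42.      48.4751 -22.2677]
slot right bot [ 42.      40.0947 -22.9902]
predictions px (c6)
kl c front 107.50761669998202 236.0028706475829
kl low 93.61202884929601 224.81436326381788
kl y+ 112.16176216812396 172.55193065194197
kl y- 103.01775635772616 297.214077111877
slot end 139.0094280765089 261.36763052500254
kl rear c 131.51906527607974 236.01492379722208
kr c 74.21526813509844 689.8844318416186
```

```bash
python3 - <<'E'
from h import *
import pickle
st=pickle.load(open('pics/w5.pkl','rb'));W=model('wrist',st)
w1=model('wrist',pickle.load(open('pics/w1.pkl','rb')))
s=lambda u,v,x0=300,y0=95,k=3.7:((u+.5)/k+x0-.5,(v+.5)/k+y0-.5)
c7=lambda u,v:s(u,v,310,0,4.6)
p=[onz(W,*c7(*q),.008) for q in[(122,200),(107,498)]]; d=p[0]-p[1];print('foot',p,np.arctan2(-d[0],d[1]))
# foot/sheet junction (z=.008 top of foot at sheet)
p=[onz(W,*c7(*q),.008) for q in[(240,198),(214,498)]]; d=p[0]-p[1];print('sheet base',p,np.arctan2(-d[0],d[1]))
p=[onz(W,*c7(*q),.190) for q in[(697,0),(590,598)]]; d=p[0]-p[1];print('sheet top front?',p,np.arctan2(-d[0],d[1]))
def onplane(M,uv,o,psi,x):
    n=np.array([np.cos(psi),np.sin(psi),0]);oo,dd=ray(M,*uv);t=(np.dot(n,o-oo)+x)/np.dot(n,dd);q=oo+dd*t-o
    return np.array([x,-n[1]*q[0]+n[0]*q[1],q[2]])*1000
for o in [(.629,.0037,0),(.631,.0037,0)]:
  o=np.array(o)
  for psi in (.063,):
    print(o,psi)
    for n,uv,x in [('L left',(317,187),-.0205),('L top',(345,143),-.0195),('L bot',(347,230),-.0195),('L right bright',(386,188),-.018),('plunger',(342,386),-.0155),('plunger bushing',(347,386),-.012),('R top',(292,526),-.0195),('R left',(273,557),-.0205)]:
        print(n,onplane(W,s(*uv),o,psi,x))
    print('knob',onplane(W,c7(415,305),o,psi,-.021),'carrier corner top',onplane(W,c7(565,165),o,psi,-.012))
    sc=lambda u,v:s(u,v,310,0,2.8)
    for n,uv,x in [('w1 plunger',(190,312),-.0155),('w1 L',(180,187),-.0205),('w1 R',(170,428),-.0205)]: print(n,onplane(w1,sc(*uv),o,psi,x))
E
```

```text
foot [array([0.5914, 0.1472, 0.008 ]), array([0.5977, 0.0725, 0.008 ])] 0.08440172726022364
sheet base [array([0.6222, 0.1496, 0.008 ]), array([0.6276, 0.0743, 0.008 ])] 0.07102032580254157
sheet top front? [array([0.6207, 0.1382, 0.19  ]), array([0.6257, 0.0624, 0.19  ])] 0.0649659507622915
[0.629  0.0037 0.    ] 0.063
L left [-20.5     44.1223 160.0178]
L top [-19.5     54.2055 168.0698]
L bot [-19.5     37.3765 174.0999]
L right bright [-18.      47.3252 184.25  ]
plunger [-15.5      3.5324 173.1776]
plunger bushing [-12.       1.8549 168.2992]
R top [-19.5    -32.3692 167.4153]
R left [-20.5    -43.2219 161.9568]
knob [-21.     101.054  168.0442] carrier corner top [-12.     116.1996 187.3747]
w1 plunger [-15.5      1.1415 175.6902]
w1 L [-20.5     44.0449 173.6239]
w1 R [-20.5    -41.5076 174.8379]
[0.631  0.0037 0.    ] 0.063
L left [-20.5     43.6111 155.4995]
L top [-19.5     53.9032 163.7587]
L bot [-19.5     36.7362 169.9099]
L right bright [-18.      46.8932 180.3231]
plunger [-15.5      2.2684 169.1319]
plunger bushing [-12.       0.6051 164.2949]
R top [-19.5    -34.4102 163.0911]
R left [-20.5    -45.505  157.4778]
knob [-21.     101.7005 163.6665] carrier corner top [-12.     117.0851 183.7266]
w1 plunger [-15.5      1.0099 170.6949]
w1 L [-20.5     44.652  168.3738]
w1 R [-20.5    -42.3961 169.609 ]
```

```bash
cat >> h.py <<'E'
O=np.array([.630,.0045,0]);PSI=.064
PX=np.array([np.cos(PSI),np.sin(PSI),0]);PY=np.array([-PX[1],PX[0],0])
DY=-.0005
def bar(st=None):
    st=st or ctrl.observe(); Rm=R.from_quat(st['ee_rot']).as_matrix()
    b=st['tool_pos']-Rm[:,2]*.019+Rm[:,0]*DY; d=b-O
    return np.array([d@PX,d@PY,d[2]])*1000
def tgt(x,y,z):
    "bar target in panel mm"
    st=ctrl.observe();Rm=R.from_quat(st['ee_rot']).as_matrix()
    w=O+PX*x/1e3+PY*y/1e3+np.array([0,0,z/1e3])
    p=w+np.array([0,0,-.019])-PY*DY
    ff=st['force'];print('t',st['time'],'bar',bar(st).round(2),'F panel',np.array([ff@PX,ff@PY,ff[2]]).round(2)); print(to(p,np.pi/2+PSI,st))
E
python3 -c "
from h import *
tgt(-75,0,250)"
```

```text
t 6.075 bar [-120.33   -0.86  256.53] F panel [-0.01  0.25 -3.68]
{'d': array([0.09, 4.54, 0.65]), 'rot': array([-0.0012, -0.0008, -0.0018])}
```

```bash
python3 -m inch '[{"x":0.1,"y":1,"z":0.2,"rx":0,"ry":0,"rz":-0.002,"hand":-1},{"x":0.1,"y":2.2,"z":0.4,"rx":0,"ry":0,"rz":-0.002,"hand":-1},{"x":0.1,"y":3.4,"z":0.6,"rx":0,"ry":0,"rz":-0.002,"hand":-1},{"x":0.1,"y":4.2,"z":0.6,"rx":0,"ry":0,"rz":-0.002,"hand":-1},{"x":0.1,"y":4.4,"z":0.6,"rx":0,"ry":0,"rz":-0.002,"hand":-1}]'
python3 -c "
from h import *
tgt(-72,0,250)"; python3 snap.py wrist w6
```

```text
time: 6.7
tool_pos: [0.5551, -0.0005, 0.2318]
ee_rot: [0.684, 0.729, -0.0, -0.0]
force: [0.5, 0.2, -3.9]
gripper_width: 0.149
t 6.7 bar [-75.09  -0.69 250.76] F panel [ 0.47  0.19 -3.9 ]
{'d': array([0.07, 0.31, 0.08]), 'rot': array([-0.0004, -0.0001,  0.0002])}
6.7 [ 0.5551 -0.0005  0.2318]
```

View pics/w6.png

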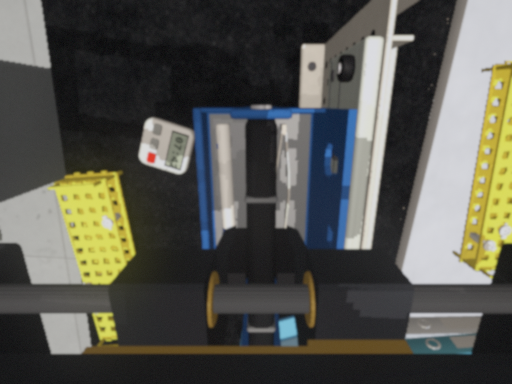

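```bash
python3 -m inch '[{"x":0.07,"y":0.1,"z":0,"rx":0,"ry":0,"rz":0,"hand":-1},{"x":0.07,"y":0.2,"z":0,"rx":0,"ry":0,"rz":0,"hand":-1},{"x":0.07,"y":0.3,"z":0,"rx":0,"ry":0,"rz":0,"hand":-1},{"x":0.07,"y":0.4,"z":0,"rx":0,"ry":0,"rz":0,"hand":-1},{"x":0.07,"y":0.5,"z":0,"rx":0,"ry":0,"rz":0,"hand":-1}]'
python3 -c "
from h import *
tgt(-68,0,250)"
```

```text
time: 7.38
tool_pos: [0.5594, 0.0004, 0.232]
ee_rot: [0.684, 0.729, 0.0, 0.0]
force: [0.9, -0.2, -3.7]
gripper_width: 0.147
t 7.375 bar [-70.72  -0.08 251.01] F panel [ 0.92 -0.25 -3.65]
{'d': array([0.01, 0.27, 0.1 ]), 'rot': array([ 0.0001,  0.    , -0.0001])}
```

```bash
python3 -m inch '[{"x":0,"y":0.05,"z":0,"rx":0,"ry":0,"rz":0,"hand":-1},{"x":0,"y":0.1,"z":0,"rx":0,"ry":0,"rz":0,"hand":-1},{"x":0,"y":0.15,"z":0,"rx":0,"ry":0,"rz":0,"hand":-1},{"x":0,"y":0.2,"z":0,"rx":0,"ry":0,"rz":0,"hand":-1},{"x":0,"y":0.25,"z":0,"rx":0,"ry":0,"rz":0,"hand":-1}]'
python3 -c "
from h import *
tgt(-66,0,250)"
```

```text
time: 8.0
tool_pos: [0.5619, 0.0006, 0.232]
ee_rot: [0.684, 0.729, -0.0, 0.0]
force: [-0.5, 1.0, -3.4]
gripper_width: 0.146
t 8.0 bar [-68.22  -0.05 250.97] F panel [-0.44  1.05 -3.4 ]
{'d': array([0.  , 0.22, 0.1 ]), 'rot': array([0., 0., 0.])}
```

```bash
python3 -m inch '[{"x":0,"y":0.04,"z":0,"rx":0,"ry":0,"rz":0,"hand":-1},{"x":0,"y":0.08,"z":0,"rx":0,"ry":0,"rz":0,"hand":-1},{"x":0,"y":0.12,"z":0,"rx":0,"ry":0,"rz":0,"hand":-1},{"x":0,"y":0.16,"z":0,"rx":0,"ry":0,"rz":0,"hand":-1},{"x":0,"y":0.2,"z":0,"rx":0,"ry":0,"rz":0,"hand":-1}]'
python3 -c "
from h import *
tgt(-66,0,250)"
```

```text
time: 8.62
tool_pos: [0.5636, 0.0007, 0.2319]
ee_rot: [0.684, 0.729, -0.0, -0.0]
force: [-1.7, 0.2, -2.4]
gripper_width: 0.147
t 8.625 bar [-66.5   -0.01 250.88] F panel [-1.71  0.26 -2.36]
{'d': array([0.  , 0.05, 0.09]), 'rot': array([-0.0007, -0.    ,  0.    ])}
```

```bash
python3 -m inch '[{"x":0,"y":0.04,"z":0,"rx":0,"ry":0,"rz":0,"hand":-1},{"x":0,"y":0.08,"z":0,"rx":0,"ry":0,"rz":0,"hand":-1},{"x":0,"y":0.12,"z":0,"rx":0,"ry":0,"rz":0,"hand":-1},{"x":0,"y":0.12,"z":0,"rx":0,"ry":0,"rz":0,"hand":-1},{"x":0,"y":0.12,"z":0,"rx":0,"ry":0,"rz":0,"hand":-1}]'
python3 -c "
from h import *
tgt(-66,0,250);print(ctrl.observe()['ft_torque'])"
```

```text
time: 9.25
tool_pos: [0.5646, 0.0008, 0.2319]
ee_rot: [0.684, 0.729, -0.0, -0.0]
force: [-6.3, -0.8, -1.4]
gripper_width: 0.153
t 9.25 bar [-65.46  -0.02 250.91] F panel [-6.36 -0.38 -1.35]
{'d': array([ 0.  , -0.05,  0.09]), 'rot': array([-0.001 , -0.0001,  0.    ])}
[-0.1223  0.9063  0.0426]
```

Contact is at about −66.7 mm on the bar, with roughly 4.6 N/mm stiffness. Nominal is −67.5, so I'll shift the panel frame by 0.8 mm. Next I back off, rise and feel for the heads from above.

```bash
sed -i 's/O=np.array(\[.630,/O=np.array([.6308,/' h.py
python3 -m inch '[{"x":0,"y":-0.4,"z":0,"rx":0,"ry":0,"rz":0,"hand":-1},{"x":0,"y":-0.9,"z":-0.5,"rx":0,"ry":0,"rz":0,"hand":-1},{"x":0,"y":-0.9,"z":-2.5,"rx":0,"ry":0,"rz":0,"hand":-1},{"x":0,"y":-0.9,"z":-4.5,"rx":0,"ry":0,"rz":0,"hand":-1},{"x":0,"y":-0.9,"z":-4.9,"rx":0,"ry":0,"rz":0,"hand":-1}]'
python3 -c "
from h import *
tgt(-61.5,0,293)"
```

```text
time: 9.88
tool_pos: [0.558, 0.0002, 0.2848]
ee_rot: [0.684, 0.729, 0.002, 0.002]
force: [-0.0, 1.2, -2.7]
gripper_width: 0.152
t 9.875 bar [-73.02  -0.17 303.77] F panel [ 0.05  1.19 -2.65]
{'d': array([0.02, 1.13, 1.08]), 'rot': array([0.0063, 0.0007, 0.    ])}
```

```bash
python3 -m inch '[{"x":0,"y":0.4,"z":0,"rx":0,"ry":0,"rz":0,"hand":-1},{"x":0,"y":0.8,"z":0,"rx":0,"ry":0,"rz":0,"hand":-1},{"x":0,"y":1,"z":0.2,"rx":0,"ry":0,"rz":0,"hand":-1},{"x":0,"y":1,"z":0.5,"rx":0,"ry":0,"rz":0,"hand":-1},{"x":0,"y":1,"z":0.6,"rx":0,"ry":0,"rz":0,"hand":-1}]'
python3 -c "
from h import *
tgt(-61.5,0,290)"
```

```text
time: 10.5
tool_pos: [0.5656, 0.0009, 0.2741]
ee_rot: [0.684, 0.729, -0.001, -0.001]
force: [0.5, 0.6, -3.8]
gripper_width: 0.152
t 10.5 bar [-65.24   0.04 293.07] F panel [ 0.52  0.54 -3.83]
{'d': array([-0.  ,  0.38,  0.31]), 'rot': array([-0.0015, -0.0001, -0.    ])}
```

```bash
python3 -m inch '[{"x":0,"y":0.2,"z":0,"rx":0,"ry":0,"rz":0,"hand":-1},{"x":0,"y":0.38,"z":0.1,"rx":0,"ry":0,"rz":0,"hand":-1},{"x":0,"y":0.38,"z":0.25,"rx":0,"ry":0,"rz":0,"hand":-1},{"x":0,"y":0.38,"z":0.4,"rx":0,"ry":0,"rz":0,"hand":-1},{"x":0,"y":0.38,"z":0.4,"rx":0,"ry":0,"rz":0,"hand":-1}]'
python3 -c "
from h import *
tgt(-61.5,0,286)"; python3 snap.py wrist w7
```

```text
time: 11.12
tool_pos: [0.5697, 0.0011, 0.2707]
ee_rot: [0.684, 0.729, -0.0, -0.0]
force: [0.1, 0.5, -3.3]
gripper_width: 0.147
t 11.125 bar [-61.21   0.02 289.71] F panel [ 0.08  0.54 -3.26]
{'d': array([-0.  , -0.03,  0.37]), 'rot': array([-0.0004, -0.    , -0.    ])}
11.125 [0.5697 0.0011 0.2707]
```

View pics/w7.png

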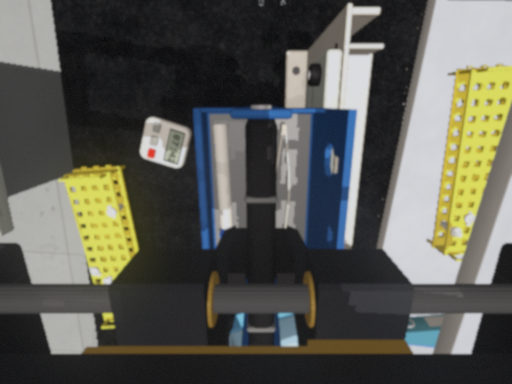

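```bash
python3 -m inch '[{"x":0,"y":0,"z":0.1,"rx":0,"ry":0,"rz":0,"hand":-1},{"x":0,"y":0,"z":0.2,"rx":0,"ry":0,"rz":0,"hand":-1},{"x":0,"y":0,"z":0.3,"rx":0,"ry":0,"rz":0,"hand":-1},{"x":0,"y":0,"z":0.4,"rx":0,"ry":0,"rz":0,"hand":-1},{"x":0,"y":0,"z":0.4,"rx":0,"ry":0,"rz":0,"hand":-1}]'
python3 -c "
from h import *
tgt(-61.5,0,282)"
```

```text
time: 11.8
tool_pos: [0.5698, 0.0011, 0.2668]
ee_rot: [0.684, 0.729, -0.0, -0.0]
force: [-0.4, -1.4, -3.7]
gripper_width: 0.154
t 11.8 bar [-61.13   0.04 285.78] F panel [-0.45 -1.33 -3.72]
{'d': array([-0.  , -0.04,  0.38]), 'rot': array([-0.0003, -0.    ,  0.    ])}
```

```bash
python3 -m inch '[{"x":0,"y":0,"z":0.06,"rx":0,"ry":0,"rz":0,"hand":-1},{"x":0,"y":0,"z":0.12,"rx":0,"ry":0,"rz":0,"hand":-1},{"x":0,"y":0,"z":0.18,"rx":0,"ry":0,"rz":0,"hand":-1},{"x":0,"y":0,"z":0.24,"rx":0,"ry":0,"rz":0,"hand":-1},{"x":0,"y":0,"z":0.3,"rx":0,"ry":0,"rz":0,"hand":-1}]'
python3 -c "
from h import *
tgt(-61.5,0,282)"
```

```text
time: 12.42
tool_pos: [0.5698, 0.0011, 0.264]
ee_rot: [0.684, 0.729, -0.0, -0.0]
force: [-1.0, 0.1, -1.5]
gripper_width: 0.149
t 12.425 bar [-61.09  -0.   282.95] F panel [-1.03  0.2  -1.49]
{'d': array([ 0.  , -0.04,  0.1 ]), 'rot': array([-0.0001,  0.    ,  0.    ])}
```

```bash
python3 -m inch '[{"x":0,"y":0,"z":0.03,"rx":0,"ry":0,"rz":0,"hand":-1},{"x":0,"y":0,"z":0.06,"rx":0,"ry":0,"rz":0,"hand":-1},{"x":0,"y":0,"z":0.1,"rx":0,"ry":0,"rz":0,"hand":-1},{"x":0,"y":0,"z":0.1,"rx":0,"ry":0,"rz":0,"hand":-1},{"x":0,"y":0,"z":0.1,"rx":0,"ry":0,"rz":0,"hand":-1}]'
python3 -c "
from h import *
tgt(-61.5,0,282)"
```

```text
time: 13.05
tool_pos: [0.57, 0.0011, 0.2637]
ee_rot: [0.684, 0.729, 0.0, 0.0]
force: [-3.2, 0.1, 4.2]
gripper_width: 0.151
t 13.05 bar [-60.93  -0.03 282.72] F panel [-3.14  0.29  4.21]
{'d': array([ 0.  , -0.06,  0.07]), 'rot': array([ 0.0007,  0.0002, -0.    ])}
```

The underside touches the heads at a measured bar z of about 283, so the studs are at about 166 mm. That puts entry at a bar z of 210 and home at 194. I'll back off and descend.

```bash
python3 -m inch '[{"x":0,"y":0,"z":-0.3,"rx":0,"ry":0,"rz":0,"hand":-1},{"x":0,"y":-0.7,"z":-0.3,"rx":0,"ry":0,"rz":0,"hand":-1},{"x":0,"y":-1.4,"z":-0.3,"rx":0,"ry":0,"rz":0,"hand":-1},{"x":0,"y":-1.6,"z":0,"rx":0,"ry":0,"rz":0,"hand":-1},{"x":0,"y":-1.6,"z":1,"rx":0,"ry":0,"rz":0,"hand":-1}]'
python3 -m inch '[{"x":0,"y":0,"z":1.5,"rx":0,"ry":0,"rz":0,"hand":-1},{"x":0,"y":0,"z":3.5,"rx":0,"ry":0,"rz":0,"hand":-1},{"x":0,"y":0,"z":5.2,"rx":0,"ry":0,"rz":0,"hand":-1},{"x":0,"y":0,"z":6,"rx":0,"ry":0,"rz":0,"hand":-1},{"x":0,"y":0,"z":6.2,"rx":0,"ry":0,"rz":0,"hand":-1}]'
python3 -c "
from h import *
tgt(-69,0,210)"; python3 snap.py wrist w8; python3 snap.py scene s8
python3 - <<'E'
import cv2
a=cv2.imread('pics/w8.png');b=cv2.imread('pics/s8.png')
cv2.imwrite('pics/c8.png',cv2.resize(a[95:255,300:440],None,fx=3.7,fy=3.7,interpolation=2))
cv2.imwrite('pics/c9.png',cv2.resize(b[110:240,170:330],None,fx=4.5,fy=4.5,interpolation=2))
E
```

```text
time: 13.68
tool_pos: [0.5541, 0.0001, 0.253]
ee_rot: [0.684, 0.729, 0.001, 0.001]
force: [1.2, -0.4, -3.8]
gripper_width: 0.152
time: 14.3
tool_pos: [0.5535, 0.0001, 0.1899]
ee_rot: [0.684, 0.729, -0.0, -0.001]
force: [-0.2, -0.4, -2.8]
gripper_width: 0.153
t 14.3 bar [-77.41   0.07 208.94] F panel [-0.26 -0.37 -2.77]
{'d': array([-0.01,  0.84, -0.11]), 'rot': array([-0.0015, -0.0002, -0.    ])}
14.3 [0.5535 0.0001 0.1899]
14.35 [0.5538 0.0001 0.1904]
```

View pics/c8.png

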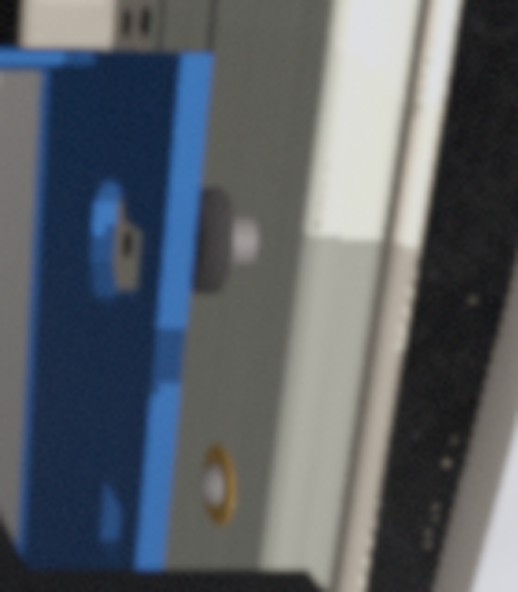

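View pics/c9.png

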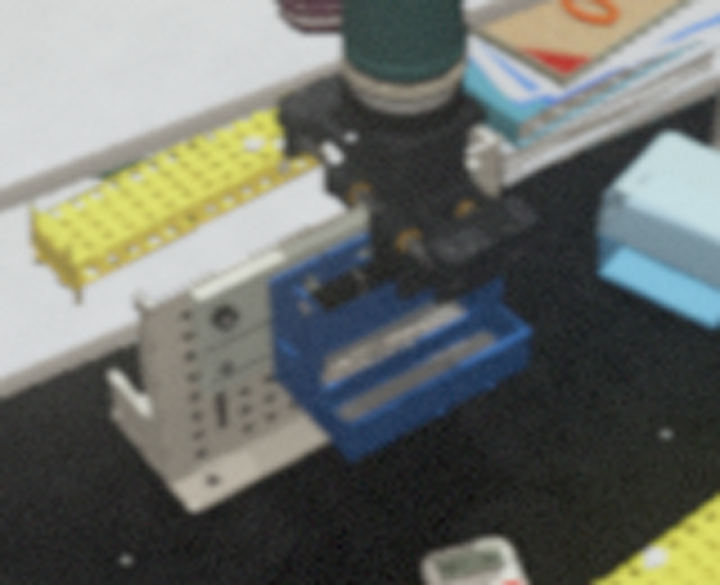

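```bash
python3 - <<'E'
from h import *
m=optics.camera_model('wrist');f=192/np.tan(np.radians(m['fov_y']/2));C=(f,m['cx'],m['cy'],np.array(m['tool_from_camera']))
s=lambda u,v,x0=300,y0=95,k=3.7:((u+.5)/k+x0-.5,(v+.5)/k+y0-.5)
def ony(u,v,y):
    o,d=ray(C,*s(u,v)); p=o+d*(y-o[1])/d[1]; return np.array([p[1],p[0],-p[2]-.019])*1000
for n,uv,y in [('head+',(213,187),.0579),('head-',(212,293),.0579),('neck',(245,240),.0625),('neck+',(245,217),.0625),('neck-',(243,264),.0625),('plunger nose',(214,488),.062),('bushing +',(218,445),.0655),('bushing -',(218,523),.0655),('corner front',(181,57),.042),('hole+',(112,180),.042),('hole-',(108,297),.042)]:
    print(n,ony(*uv,y))
E
```

```text
head+ [ 57.9     52.6152 -42.2766]
head- [ 57.9     36.0452 -37.6316]
neck [ 62.5     44.6926 -38.1453]
neck+ [ 62.5     48.2297 -39.242 ]
neck- [ 62.5     40.819  -37.8456]
plunger nose [ 62.       1.126  -38.2229]
bushing + [ 65.5      5.2062 -47.8873]
bushing - [ 65.5     -8.2924 -43.7006]
corner front [ 42.      73.5217 -13.0939]
hole+ [ 42.      53.4125 -44.7119]
hole- [ 42.      34.368  -41.6234]
```

Relative to the keyhole, the stud's y is about +0.5 to 0.9 mm. I'll correct by +0.7 mm, bring the bar to z 210 and advance slowly.

```bash
python3 -m inch '[{"x":0.07,"y":0.1,"z":-0.06,"rx":0,"ry":0,"rz":0,"hand":-1},{"x":0.07,"y":0.3,"z":-0.06,"rx":0,"ry":0,"rz":0,"hand":-1},{"x":0.07,"y":0.5,"z":-0.06,"rx":0,"ry":0,"rz":0,"hand":-1},{"x":0.07,"y":0.7,"z":-0.06,"rx":0,"ry":0,"rz":0,"hand":-1},{"x":0.07,"y":0.7,"z":-0.06,"rx":0,"ry":0,"rz":0,"hand":-1}]'
python3 -c "
from h import *
tgt(-66,.7,210)"
```

```text
time: 15.02
tool_pos: [0.561, 0.0012, 0.1916]
ee_rot: [0.684, 0.729, 0.0, 0.0]
force: [-0.1, -0.7, -2.8]
gripper_width: 0.149
t 15.025 bar [-69.87   0.72 210.56] F panel [-0.16 -0.72 -2.79]
{'d': array([-0.  ,  0.39,  0.06]), 'rot': array([0.0001, 0.    , 0.    ])}
```

```bash
python3 -m inch '[{"x":0,"y":0.08,"z":0.05,"rx":0,"ry":0,"rz":0,"hand":-1},{"x":0,"y":0.16,"z":0.05,"rx":0,"ry":0,"rz":0,"hand":-1},{"x":0,"y":0.24,"z":0.05,"rx":0,"ry":0,"rz":0,"hand":-1},{"x":0,"y":0.32,"z":0.05,"rx":0,"ry":0,"rz":0,"hand":-1},{"x":0,"y":0.38,"z":0.05,"rx":0,"ry":0,"rz":0,"hand":-1}]'
python3 -c "
from h import *
tgt(-62,.7,210)"
```

```text
time: 15.65
tool_pos: [0.5647, 0.0015, 0.1911]
ee_rot: [0.684, 0.729, -0.0, 0.0]
force: [-0.5, 0.1, -4.3]
gripper_width: 0.147
t 15.65 bar [-66.2    0.71 210.06] F panel [-0.51  0.12 -4.28]
{'d': array([-0.  ,  0.42,  0.01]), 'rot': array([0.    , 0.    , 0.0001])}
```

No contact, so it is past the head-end plane. I'll continue the same way.

```bash
python3 -m inch '[{"x":0,"y":0.07,"z":0,"rx":0,"ry":0,"rz":0,"hand":-1},{"x":0,"y":0.14,"z":0,"rx":0,"ry":0,"rz":0,"hand":-1},{"x":0,"y":0.21,"z":0,"rx":0,"ry":0,"rz":0,"hand":-1},{"x":0,"y":0.28,"z":0,"rx":0,"ry":0,"rz":0,"hand":-1},{"x":0,"y":0.35,"z":0,"rx":0,"ry":0,"rz":0,"hand":-1}]'
python3 -c "
from h import *
tgt(-60,.7,210)"
```

```text
time: 16.27
tool_pos: [0.5682, 0.0017, 0.1911]
ee_rot: [0.684, 0.729, 0.0, -0.0]
force: [1.0, -0.3, -4.0]
gripper_width: 0.147
t 16.275 bar [-62.7    0.71 210.07] F panel [ 0.97 -0.38 -4.03]
{'d': array([-0.  ,  0.27,  0.01]), 'rot': array([ 0.    , -0.    , -0.0001])}
```

```bash
python3 -m inch '[{"x":0,"y":0.06,"z":0,"rx":0,"ry":0,"rz":0,"hand":-1},{"x":0,"y":0.12,"z":0,"rx":0,"ry":0,"rz":0,"hand":-1},{"x":0,"y":0.18,"z":0,"rx":0,"ry":0,"rz":0,"hand":-1},{"x":0,"y":0.24,"z":0,"rx":0,"ry":0,"rz":0,"hand":-1},{"x":0,"y":0.3,"z":0,"rx":0,"ry":0,"rz":0,"hand":-1}]'
python3 -c "
from h import *
tgt(-58,.7,210)"
```

```text
time: 16.9
tool_pos: [0.5702, 0.0019, 0.1908]
ee_rot: [0.684, 0.729, -0.001, -0.001]
force: [-5.6, -0.2, -1.1]
gripper_width: 0.153
t 16.9 bar [-60.62   0.74 209.84] F panel [-5.56  0.11 -1.09]
{'d': array([-0.  ,  0.27, -0.02]), 'rot': array([-0.0021, -0.0001,  0.    ])}
```

```bash
python3 -m inch '[{"x":0,"y":0.06,"z":0,"rx":0,"ry":0,"rz":0,"hand":-1},{"x":0,"y":0.12,"z":0,"rx":0,"ry":0,"rz":0,"hand":-1},{"x":0,"y":0.18,"z":0,"rx":0,"ry":0,"rz":0,"hand":-1},{"x":0,"y":0.25,"z":0,"rx":0,"ry":0,"rz":0,"hand":-1},{"x":0,"y":0.25,"z":0,"rx":0,"ry":0,"rz":0,"hand":-1}]'
python3 -c "
from h import *
tgt(-58,.7,210);print(ctrl.observe()['ft_torque'])"
```

```text
time: 17.52
tool_pos: [0.5723, 0.002, 0.1909]
ee_rot: [0.684, 0.729, -0.001, -0.001]
force: [-6.7, -0.6, 0.9]
gripper_width: 0.154
t 17.525 bar [-58.48   0.75 209.86] F panel [-6.75 -0.2   0.89]
{'d': array([-0.01,  0.05, -0.01]), 'rot': array([-0.003 , -0.0001,  0.0001])}
[-0.0656  1.0619 -0.0477]
```

```bash
python3 -m inch '[{"x":0,"y":0.03,"z":0,"rx":0,"ry":0,"rz":0,"hand":-1},{"x":0,"y":0.06,"z":0,"rx":0,"ry":0,"rz":0,"hand":-1},{"x":0,"y":0.1,"z":0,"rx":0,"ry":0,"rz":0,"hand":-1},{"x":0,"y":0.1,"z":0,"rx":0,"ry":0,"rz":0,"hand":-1},{"x":0,"y":0.1,"z":0,"rx":0,"ry":0,"rz":0,"hand":-1}]'
python3 -c "
from h import *
tgt(-58,.7,210);print(ctrl.observe()['ft_torque'])"; python3 snap.py wrist w9
```

```text
time: 18.15
tool_pos: [0.5726, 0.0021, 0.1906]
ee_rot: [0.684, 0.729, -0.002, -0.002]
force: [-7.9, -0.3, 0.3]
gripper_width: 0.151
t 18.15 bar [-58.15   0.8  209.61] F panel [-7.91  0.18  0.29]
{'d': array([-0.01,  0.02, -0.04]), 'rot': array([-0.0045, -0.0002,  0.    ])}
[-0.1094  1.3124 -0.0081]
18.15 [0.5726 0.0021 0.1906]
```

View pics/w9.png

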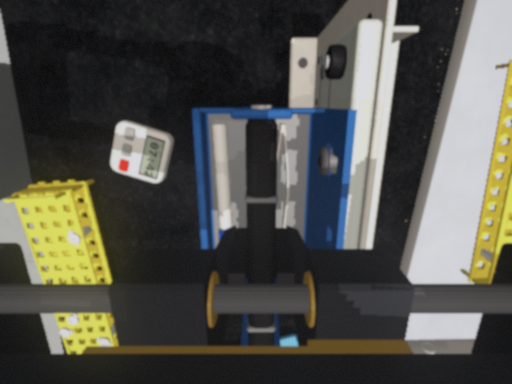

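The left stud head shows through the keyhole at (328,160), and the bar is at −58.2, so the plate is flush. Now the slow slide down.

```bash
python3 -m inch '[{"x":0,"y":0,"z":0.1,"rx":0,"ry":0,"rz":0,"hand":-1},{"x":0,"y":0,"z":0.25,"rx":0,"ry":0,"rz":0,"hand":-1},{"x":0,"y":0,"z":0.4,"rx":0,"ry":0,"rz":0,"hand":-1},{"x":0,"y":0,"z":0.55,"rx":0,"ry":0,"rz":0,"hand":-1},{"x":0,"y":0,"z":0.7,"rx":0,"ry":0,"rz":0,"hand":-1}]'
python3 -c "
from h import *
tgt(-58,.7,194);print(ctrl.observe()['ft_torque'])"
```

```text
time: 18.82
tool_pos: [0.5724, 0.002, 0.1837]
ee_rot: [0.684, 0.729, -0.002, -0.002]
force: [-10.0, -0.7, 2.1]
gripper_width: 0.148
t 18.825 bar [-58.33   0.77 202.71] F panel [-10.    -0.04   2.06]
{'d': array([-0.01,  0.05,  0.87]), 'rot': array([-0.0049, -0.0002,  0.    ])}
[-0.1129  1.3684 -0.0767]
```

```bash
python3 -m inch '[{"x":0,"y":0,"z":0.15,"rx":0,"ry":0,"rz":0,"hand":-1},{"x":0,"y":0,"z":0.3,"rx":0,"ry":0,"rz":0,"hand":-1},{"x":0,"y":0,"z":0.45,"rx":0,"ry":0,"rz":0,"hand":-1},{"x":0,"y":0,"z":0.6,"rx":0,"ry":0,"rz":0,"hand":-1},{"x":0,"y":0,"z":0.7,"rx":0,"ry":0,"rz":0,"hand":-1}]'
python3 -c "
from h import *
tgt(-58,.7,194);print(ctrl.observe()['ft_torque'])"
```

```text
time: 19.45
tool_pos: [0.5723, 0.002, 0.1764]
ee_rot: [0.684, 0.729, -0.002, -0.002]
force: [-9.1, 0.3, 2.1]
gripper_width: 0.151
t 19.45 bar [-58.44   0.76 195.44] F panel [-9.07  0.84  2.13]
{'d': array([-0.01,  0.06,  0.14]), 'rot': array([-0.0053, -0.0002, -0.    ])}
[-0.0984  1.321  -0.0181]
```

```bash
python3 -m inch '[{"x":0,"y":0,"z":0.06,"rx":0,"ry":0,"rz":0,"hand":-1},{"x":0,"y":0,"z":0.12,"rx":0,"ry":0,"rz":0,"hand":-1},{"x":0,"y":0,"z":0.18,"rx":0,"ry":0,"rz":0,"hand":-1},{"x":0,"y":0,"z":0.18,"rx":0,"ry":0,"rz":0,"hand":-1},{"x":0,"y":0,"z":0.18,"rx":0,"ry":0,"rz":0,"hand":-1}]'
python3 -c "
from h import *
tgt(-58,.7,193);print(ctrl.observe()['ft_torque'])"
```

```text
time: 20.08
tool_pos: [0.5723, 0.0021, 0.1749]
ee_rot: [0.684, 0.729, -0.002, -0.002]
force: [-9.8, -0.9, 2.1]
gripper_width: 0.154
t 20.075 bar [-58.43   0.79 193.85] F panel [-9.81 -0.32  2.05]
{'d': array([-0.01,  0.05,  0.08]), 'rot': array([-0.0051, -0.0002,  0.    ])}
[-0.1864  1.3504 -0.0254]
```

```bash
python3 -m inch '[{"x":0,"y":0,"z":0.04,"rx":0,"ry":0,"rz":0,"hand":-1},{"x":0,"y":0,"z":0.08,"rx":0,"ry":0,"rz":0,"hand":-1},{"x":0,"y":0,"z":0.1,"rx":0,"ry":0,"rz":0,"hand":-1},{"x":0,"y":0,"z":0.1,"rx":0,"ry":0,"rz":0,"hand":-1},{"x":0,"y":0,"z":0.1,"rx":0,"ry":0,"rz":0,"hand":-1}]'
python3 -c "
from h import *
tgt(-58,.7,193);print(ctrl.observe()['ft_torque'])"
```

```text
time: 20.7
tool_pos: [0.5723, 0.0021, 0.1748]
ee_rot: [0.684, 0.729, -0.002, -0.002]
force: [-12.2, -0.3, 6.2]
gripper_width: 0.15
t 20.7 bar [-58.45   0.79 193.75] F panel [-12.17   0.47   6.18]
{'d': array([-0.01,  0.05,  0.08]), 'rot': array([-0.0049, -0.0002, -0.    ])}
[-0.1074  1.6567  0.0048]
```

```bash
python3 -m inch '[{"x":0,"y":-0.05,"z":0.03,"rx":0,"ry":0,"rz":0,"hand":-1},{"x":0,"y":-0.1,"z":0.06,"rx":0,"ry":0,"rz":0,"hand":-1},{"x":0,"y":-0.15,"z":0.08,"rx":0,"ry":0,"rz":0,"hand":-1},{"x":0,"y":-0.15,"z":0.08,"rx":0,"ry":0,"rz":0,"hand":-1},{"x":0,"y":-0.15,"z":0.08,"rx":0,"ry":0,"rz":0,"hand":-1}]'
python3 -c "
from h import *
tgt(-58,.7,193);print(ctrl.observe()['ft_torque'])"
```

```text
time: 21.32
tool_pos: [0.5723, 0.002, 0.1747]
ee_rot: [0.684, 0.729, -0.0, -0.0]
force: [-9.7, -0.4, 5.4]
gripper_width: 0.154
t 21.325 bar [-58.47   0.79 193.69] F panel [-9.73  0.24  5.36]
{'d': array([-0.01,  0.05,  0.07]), 'rot': array([-0.0014, -0.0001, -0.    ])}
[-0.024   1.251  -0.0245]
```

```bash
python3 -m inch '[{"x":0,"y":-0.05,"z":0.03,"rx":0,"ry":0,"rz":0,"hand":-1},{"x":0,"y":-0.1,"z":0.06,"rx":0,"ry":0,"rz":0,"hand":-1},{"x":0,"y":-0.1,"z":0.09,"rx":0,"ry":0,"rz":0,"hand":-1},{"x":0,"y":-0.1,"z":0.1,"rx":0,"ry":0,"rz":0,"hand":-1},{"x":0,"y":-0.1,"z":0.1,"rx":0,"ry":0,"rz":0,"hand":-1}]'
python3 -c "
from h import *
tgt(-58,.7,193);print(ctrl.observe()['ft_torque'])"; python3 snap.py wrist w10; python3 -c "
import cv2
a=cv2.imread('pics/w10.png');cv2.imwrite('pics/c10.png',cv2.resize(a[95:255,300:440],None,fx=3.7,fy=3.7,interpolation=2))"
```

```text
time: 21.95
tool_pos: [0.5724, 0.002, 0.1746]
ee_rot: [0.684, 0.729, 0.0, 0.0]
force: [-8.3, -1.0, 6.9]
gripper_width: 0.154
t 21.95 bar [-58.49   0.73 193.61] F panel [-8.32 -0.47  6.9 ]
{'d': array([-0.  ,  0.05,  0.06]), 'rot': array([ 0.001 ,  0.    , -0.0001])}
[-0.0125  1.0807 -0.0204]
21.95 [0.5724 0.002  0.1746]
```

View pics/c10.png

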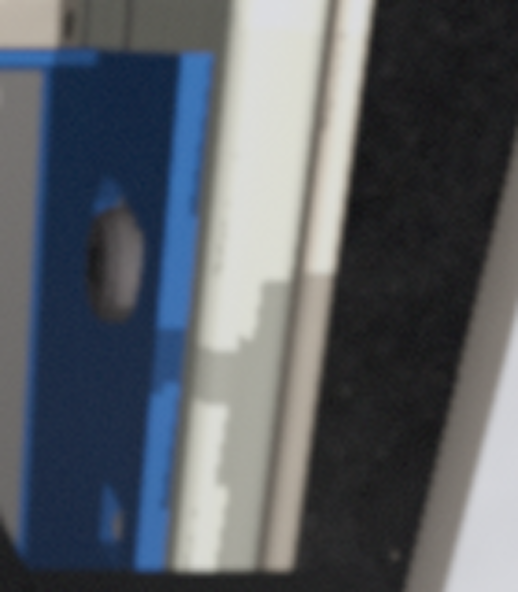

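```bash
python3 -m inch '[{"x":0,"y":-0.05,"z":0,"rx":0,"ry":0,"rz":0,"hand":-1},{"x":0,"y":-0.1,"z":0,"rx":0,"ry":0,"rz":0,"hand":-1},{"x":0,"y":-0.15,"z":0,"rx":0,"ry":0,"rz":0,"hand":-1},{"x":0,"y":-0.15,"z":0,"rx":0,"ry":0,"rz":0,"hand":-1},{"x":0,"y":-0.15,"z":0,"rx":0,"ry":0,"rz":0,"hand":-1}]'
python3 - <<'E'
from h import *
tgt(-58,.7,193);print(ctrl.observe()['ft_torque'])
m=optics.camera_model('wrist');f=192/np.tan(np.radians(m['fov_y']/2));C=(f,m['cx'],m['cy'],np.array(m['tool_from_camera']))
for dz in (-28,-31,-34):
  for n,p in [('front c',(36.5,44,dz)),('low',(38.5,44,dz-9)),('top',(38.5,44,dz+9)),('y+',(38.5,53,dz)),('y-',(38.5,35,dz))]:
    u,v=proj(C,np.array([p[1],p[0],-p[2]-19])/1000); print(dz,n,round((u-300)*3.7),round((v-95)*3.7))
E
```

```text
time: 22.62
tool_pos: [0.5723, 0.002, 0.1746]
ee_rot: [0.684, 0.729, 0.002, 0.001]
force: [-3.7, 1.4, 5.0]
gripper_width: 0.153
t 22.625 bar [-58.61   0.73 193.55] F panel [-3.64  1.64  4.98]
{'d': array([-0.  ,  0.05,  0.06]), 'rot': array([ 0.0042,  0.0001, -0.0001])}
[ 0.0521  0.4674 -0.0394]
-28 front c 96 256
-28 low 96 244
-28 top 124 269
-28 y+ 113 197
-28 y- 105 313
-31 front c 92 252
-31 low 92 241
-31 top 119 264
-31 y+ 109 194
-31 y- 100 308
-34 front c 87 248
-34 low 88 237
-34 top 114 260
-34 y+ 104 191
-34 y- 96 303
```

```bash
python3 -m inch '[{"x":0,"y":0,"z":0.04,"rx":0,"ry":0,"rz":0,"hand":-1},{"x":0,"y":0,"z":0.08,"rx":0,"ry":0,"rz":0,"hand":-1},{"x":0,"y":0,"z":0.12,"rx":0,"ry":0,"rz":0,"hand":-1},{"x":0,"y":0,"z":0.15,"rx":0,"ry":0,"rz":0,"hand":-1},{"x":0,"y":0,"z":0.15,"rx":0,"ry":0,"rz":0,"hand":-1}]'
python3 - <<'E'
from h import *
tgt(-58,.7,193);print(ctrl.observe()['ft_torque'])
E
```

```text
time: 23.25
tool_pos: [0.5724, 0.002, 0.1744]
ee_rot: [0.684, 0.729, 0.002, 0.002]
force: [-6.3, 0.5, 12.0]
gripper_width: 0.152
t 23.25 bar [-58.57   0.75 193.41] F panel [-6.29  0.91 11.99]
{'d': array([-0.01,  0.05,  0.04]), 'rot': array([ 0.0045,  0.0001, -0.    ])}
[ 0.0328  0.9755 -0.0427]
```

It is a hard stop: about 16 N net pushes it down only 0.14 mm further, at the expected home height. I'll relax, then release.

```bash
python3 -m inch '[{"x":0,"y":0,"z":-0.1,"rx":0,"ry":0,"rz":0,"hand":-1},{"x":0,"y":0,"z":-0.2,"rx":0,"ry":0,"rz":0,"hand":-1},{"x":0,"y":0,"z":-0.25,"rx":0,"ry":0,"rz":0,"hand":-1},{"x":0,"y":0,"z":-0.25,"rx":0,"ry":0,"rz":0,"hand":-1},{"x":0,"y":0,"z":-0.25,"rx":0,"ry":0,"rz":0,"hand":-1}]'
python3 -c "
from h import *
tgt(-58,.7,193)"
```

```text
time: 23.88
tool_pos: [0.5718, 0.002, 0.1743]
ee_rot: [0.684, 0.729, 0.001, 0.001]
force: [1.3, 1.5, 6.0]
gripper_width: 0.154
t 23.875 bar [-59.12   0.74 193.32] F panel [1.39 1.38 5.97]
{'d': array([-0.  ,  0.11,  0.03]), 'rot': array([0.0027, 0.0001, 0.    ])}
```

```bash
python3 -m inch '[{"x":0,"y":0.05,"z":0,"rx":0,"ry":0,"rz":0,"hand":-0.6},{"x":0,"y":0.05,"z":0,"rx":0,"ry":0,"rz":0,"hand":-0.4},{"x":0,"y":0.05,"z":0,"rx":0,"ry":0,"rz":0,"hand":-0.25},{"x":0,"y":0.05,"z":0,"rx":0,"ry":0,"rz":0,"hand":-0.25},{"x":0,"y":0.05,"z":0,"rx":0,"ry":0,"rz":0,"hand":-0.25}]' 
python3 -c "
from h import *
tgt(-58,.7,193)"; python3 snap.py wrist w11
```

```text
time: 24.5
tool_pos: [0.571, 0.0019, 0.1733]
ee_rot: [0.684, 0.729, -0.0, -0.0]
force: [-0.3, -0.3, -0.0]
gripper_width: 0.377
t 24.5 bar [-59.83   0.69 192.29] F panel [-0.31 -0.26 -0.02]
{'d': array([ 0.  ,  0.18, -0.07]), 'rot': array([-0.0003,  0.    , -0.    ])}
24.5 [0.571  0.0019 0.1733]
```

View pics/w11.png

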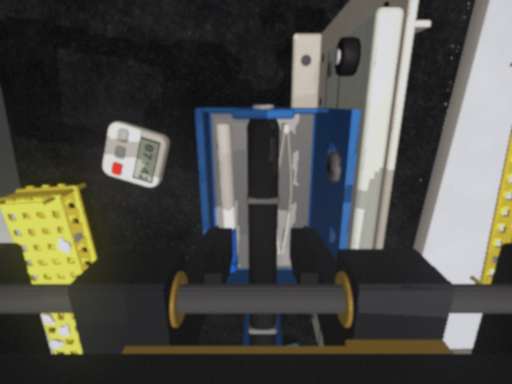

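Fingers are clear and the force reads zero. I'll go straight up.

```bash
python3 -m inch '[{"x":0,"y":0.15,"z":-0.5,"rx":0,"ry":0,"rz":0,"hand":-0.25},{"x":0,"y":0.15,"z":-1.5,"rx":0,"ry":0,"rz":0,"hand":-0.25},{"x":0,"y":0.15,"z":-3,"rx":0,"ry":0,"rz":0,"hand":-0.25},{"x":0,"y":0.15,"z":-5,"rx":0,"ry":0,"rz":0,"hand":-0.25},{"x":0,"y":0.15,"z":-7,"rx":0,"ry":0,"rz":0,"hand":-0.25}]' 
python3 -m inch '[{"x":0,"y":-1,"z":-2,"rx":0,"ry":0,"rz":0,"hand":-0.25},{"x":0,"y":-3,"z":-4,"rx":0,"ry":0,"rz":0,"hand":-0.25},{"x":0,"y":-5,"z":-6,"rx":0,"ry":0,"rz":0,"hand":-0.25},{"x":0,"y":-7,"z":-6,"rx":0,"ry":0,"rz":0,"hand":-0.25},{"x":0,"y":-7,"z":-6,"rx":0,"ry":0,"rz":0,"hand":-0.25}]' 
python3 snap.py wrist w12; python3 snap.py scene s12
python3 - <<'E'
import cv2
a=cv2.imread('pics/w12.png');b=cv2.imread('pics/s12.png')
cv2.imwrite('pics/c13.png',cv2.resize(b[110:240,170:330],None,fx=4.5,fy=4.5,interpolation=2))
E
```

```text
time: 25.18
tool_pos: [0.573, 0.002, 0.2456]
ee_rot: [0.684, 0.729, 0.0, 0.001]
force: [0.0, 0.4, 0.4]
gripper_width: 0.371
time: 25.8
tool_pos: [0.5018, -0.0025, 0.3049]
ee_rot: [0.684, 0.729, 0.001, 0.001]
force: [0.5, 0.1, 0.1]
gripper_width: 0.377
25.8 [ 0.5018 -0.0025  0.3049]
25.85 [ 0.5024 -0.0025  0.3044]
```

View pics/w12.png

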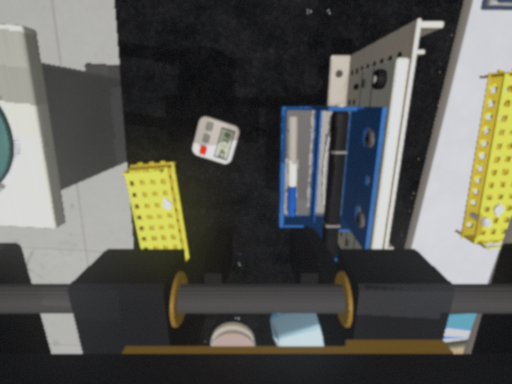

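View pics/c13.png

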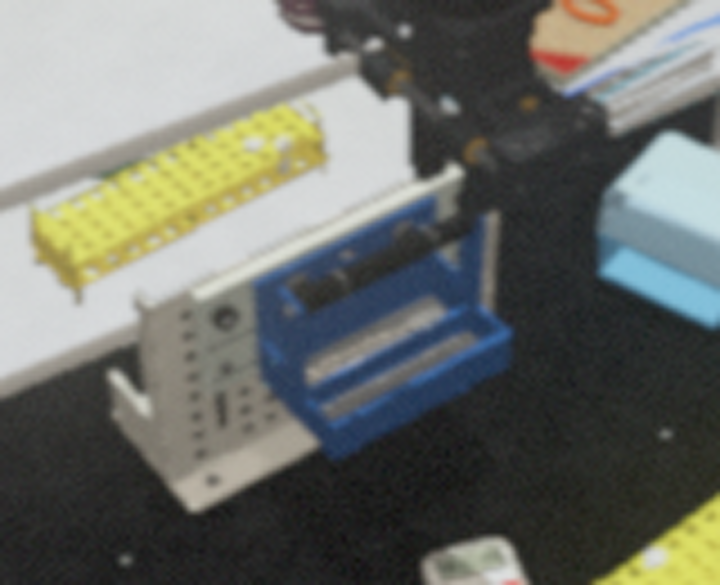

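```bash
python3 -c "
import cv2
a=cv2.imread('pics/w12.png');cv2.imwrite('pics/c14.png',cv2.resize(a[95:260,270:420],None,fx=3.6,fy=3.6,interpolation=2))"
```

```text
(no output)
```

View pics/c14.png

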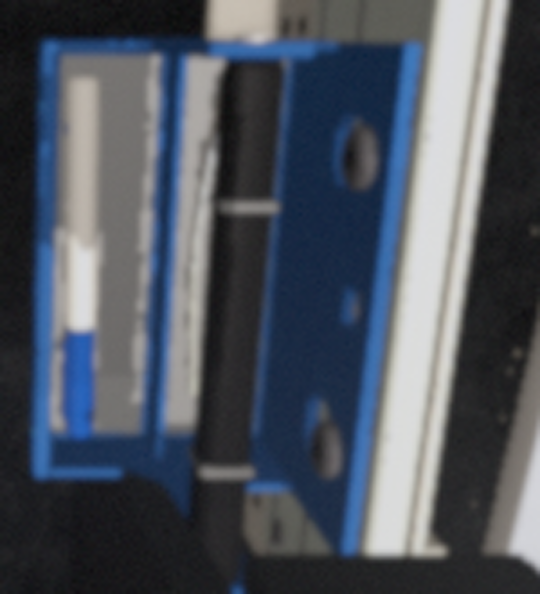

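Both stud heads sit over the slots at (360,155) and (325,445) in the zoom. The plunger nose is visible in its hole at (352,308), and the marker and forceps are still in the tray. I'm handing in.

```bash
python3 -c "
from h import *
s=ctrl.observe();print(s['time'],s['force'],np.abs(s['joint_velocities']).max())
print(ctrl.finish_job())"
```

```text
25.9 [0.1071 0.1184 0.3819] 0.022184571720660216
the job is handed in; nothing more can be done
None
```

The caddy is hanging on both studs with the gripper clear of it, and I handed the job in at 25.9 s. No verdict is reported, so what follows is from my own checks.

- **Finding the studs:** I located the panel and caddy in the camera images and gripped the bar. Touching the heads from the front set the panel distance. Resting the underside on them from above put the studs at about 166 mm.
- **Hanging it:** Both keyholes passed over the heads without catching, and the plunger pushed back with about 6–8 N as expected. The caddy then slid down 16 mm to a hard stop at the predicted height (193.5–194 mm for the bar). About 16 N of net downward push moved it only 0.14 mm further. The highest force readings were about 12 N towards the panel and 16 N downward.
- **Last checks:** In the final pictures both heads sit in front of the slots and a light spot, which I took for the plunger nose, shows in its hole. The plate looks flush, and the marker and forceps are in the tray. The force on the gripper was near zero after release.
- **Not checked directly:** I couldn't read the plunger's value or feel its click, so I inferred it from the hard stop and the picture. I also didn't re-measure flatness and level after release, or check the bottle and jar at the end, though no move went near them.

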